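Bake used clay pots in the steriliser tin and set its pull-to-set timer

TASK

Bake the used clay pots: lever the tin's tight lid up at its notch with the scraper (not with the fingers), swing it open, stand every small clay pot that is out upright inside the tin and shut the lid fully. Then start the bake on the black timer: pull the knob out, turn it clockwise to 40 minutes and push it fully home. Leave the scraper lying in its tray and do not disturb the grey pot, the hand cultivator or the blue crate.

Things in the scene. Friction and masses are not known exactly. Their poses are not given: they have to be found in the camera images.
- tin: Fixed steel box with hinged lid on a heating plate; origin on the shelf under its middle. Outside 320 (x) by 160 (y) mm, walls 4 mm; inner floor 30 mm and rim 105 mm above the shelf (75 mm deep inside). The plate stands out 10 mm all round, 26 mm high. The hinge runs along the +y side; in the -y wall, in the middle (x = 0), a notch 50 mm wide and 8 mm high is cut in the rim just under the lid, a dark wear plate below it
- notch (a point): Middle of the notch's mouth, on the outer face of the -y wall, 101 mm above the shelf: a blade entering along the tin's +y axis goes under the lid here. The wall is 4 mm thick, its edge under the notch is 97 mm above the shelf; axes as the tin's
- lid (a joint): Lid angle, rad: 0 shut, 1.75 fully open (stop, leaning 10 degrees back past upright). Lid: flat steel sheet 320 by 160 by 4 mm, 0.2 kg, lying on the rim flush with the outside, with no handle or lip. Its stiff hinge holds it wherever it is left; about 3 N at the edge lifts it
- lid_hinge (a point): Middle of the hinge line (along the tin's x), at rim height, level with the lid's underside; turns with the lid. In its frame the lid reaches from y = 0 to y = -160 mm and z = 0 to 4 mm
- lid_edge (a point): Middle of the lid's free edge, half-way through its thickness
- scraper_grip (a point): Point on the centre line of the scraper's wooden handle, near its balance point, where it is best held. The handle is 24 mm square and 105 mm long (25 mm of it ahead of this point, 80 mm behind); the stiff steel blade, 30 mm wide and 2.5 mm thick, runs on along +x on the same centre line to its tip 120 mm from this point. z is up as it lies, 12 mm above what the handle lies on. 130 g
- scraper_tip (a point): End of the scraper's blade, axes as scraper_grip
- tray: Shallow dark steel tray 250 (its x) by 120 (its y) mm, fixed, in which the scraper lies along its length, the blade towards the tray's +x; origin on the shelf under its middle. Floor 4 mm thick, walls 4 mm thick and 12 mm high
- timer: Black plastic timer fixed to the shelf, 130 by 130 by 40 mm high, face up, origin on the shelf under its middle. 12 ticks round the knob, 10 minutes (30 degrees) apart, run clockwise seen from above from zero, the broad long tick at the timer's -x side; every 30 minutes is a longer tick
- knob_grip (a point): Middle of the knob's grip bar, on the vertical turning axis, 66 mm above the shelf when the knob is in. The bar is 56 mm long (along this point's x), 18 mm wide (along y), 30 mm tall (15 mm above and below this point), with a white line on the half that points at the setting (this point's -x); under it a round skirt 62 mm across
- knob_pull (a joint): How far the knob is pulled out (straight up), m: 0 in, 0.010 out (stop). It takes about 4 N and stays where it is left
- dial (a joint): Angle of the knob, rad, growing clockwise seen from above: 0 at zero, 0.0524 per minute, so 2.094 at 40 minutes. Pushed in, it is locked in one of 12 notches (one at each tick); pulled out more than about 8 mm it turns freely with light friction. It slips home only within about 10 degrees of a tick and then centres itself
- pot1_mid (a point): Small terracotta pot, open at the top; this point is on its axis, half-way up. 62 mm high, 60 mm across its straight collar (the upper 22 mm), tapering below that from 53 to 43 mm at the foot; wall 5 mm; 0.13 kg. Absent in some starts. z is its axis, mouth up
- pot2_mid (a point): As pot1_mid: another pot of the same kind
- pot3_mid (a point): As pot1_mid: another pot of the same kind
- grey_pot: Grey ceramic pot, 120 mm across, 110 mm high; bystander, leave alone. Origin under its middle
- cultivator: Yellow hand cultivator, about 265 mm long, lying on the shelf; bystander, leave alone. Origin on the shelf, where the handle meets the shank
- crate: Blue plastic crate, 280 by 180 by 110 mm; bystander, leave alone. Origin under its middle
Not all that is in view belongs to the job. Of the things like the part that bears scraper_grip, leave any that is red; of the rest the larger one is meant.

How it is judged (in metres and radians):
On the way, in this order (a step that is already met when the one before it is completed fails the run):
1. the lid has been levered at least 0.12 rad open with the scraper bearing on it and no finger touching it (value of joint lid between 0.12 and 0.6 rad and contact force between scraper and lid above 0.3 N and contact force between the fingers and lid below 0.1 N), for 0.1 s.
2. every pot that is out stands upright in the tin and the lid is shut (x of pot1_mid in the frame of tin between -0.135 and 0.135 m and y of pot1_mid in the frame of tin between -0.055 and 0.055 m and z of pot1_mid in the frame of tin between 0.052 and 0.07 m and angle between each of pot1_mid, pot2_mid, pot3_mid's own z axis and vertical below 0.15 rad and x of pot2_mid in the frame of tin between -0.135 and 0.135 m and y of pot2_mid in the frame of tin between -0.055 and 0.055 m and z of pot2_mid in the frame of tin between 0.052 and 0.07 m and x of pot3_mid in the frame of tin between -0.135 and 0.135 m and y of pot3_mid in the frame of tin between -0.055 and 0.055 m and z of pot3_mid in the frame of tin between 0.052 and 0.07 m and value of joint lid below 0.03 rad), for 0.2 s.
3. the timer knob is pulled out (value of joint knob_pull above 0.007 m), for 0.1 s.
At the end, for the whole second after the job is handed in: Each pot present stands upright (0.15 rad) on the tin's floor, lid shut (under 0.03 rad), timer knob in (under 2 mm) at 40 min (2.094 rad +-0.10), scraper flat in its tray (handle point and tip within 45 and 60 mm of the tray's centre line) (all of step 2 and value of joint knob_pull below 0.002 m and value of joint dial between 1.994 and 2.194 rad and x of scraper_grip in the frame of tray between -0.06 and 0.06 m and y of scraper_grip in the frame of tray between -0.045 and 0.045 m and z of scraper_grip in the frame of tray between 0.01 and 0.024 m and x of scraper_tip in the frame of tray between -0.13 and 0.13 m and y of scraper_tip in the frame of tray between -0.06 and 0.06 m and z of scraper_tip in the frame of tray between 0.004 and 0.03 m); the robot touches nothing.
It fails at once if the grey pot is pushed more than 20 mm (distance of grey_pot from where it was at the start of the episode above 0.02 m).
It fails at once if the hand cultivator is pushed more than 20 mm (distance of cultivator from where it was at the start of the episode above 0.02 m).
It fails at once if the blue crate is pushed more than 20 mm (distance of crate from where it was at the start of the episode above 0.02 m).
Of pot1, pot2, pot3 only 2 to 3 are there at a start; the rules pass over those that are not, and their reading is None.
At some moment in a run one of pot1, pot2, pot3 may be knocked a few centimetres aside while the robot is not near it.
It also fails if it takes over 192 s, if anything falls off the work surface, if the arm or the gripper's body presses on something with over 40 N, if the wrist force passes 120 N, or if a joint passes its speed limit or range.

ROBOT

A 6-joint arm with a two-finger parallel gripper is mounted at the origin on the work surface. World frame = base frame: x ahead of the robot, y to its left, z up, the work surface at z = 0. Lengths are in mm, angles in rad, forces in N, time in s.
With the tool pointing down it reaches from about 275 to 750 mm from the base axis. Payload 10.2 kg.
Tool frame: the origin (TCP) lies at the very end of the fingers, on their centre line; the grasp point (between the pads) lies 19 mm behind it; x points along the fingers, y is the direction in which the jaws open and shut, and the axes are right-handed (so a half turn about x gives the same grasp; the last joint's range is limited). The gripper opens to 85 mm and grips with 20 to 120 N. Pads are 22 mm wide; open, the fingers measure 114 mm over their backs; the gripper's body (76 mm by 85 mm) begins 54 mm behind the grasp point. The pads swing forward as they close: fully open they stand 13 mm farther back than shut.
Start: joints at [-1.514, 0.313, 1.498, -0, 1.331, -0.223], TCP at [144.973, -504.593, 231.294] pointing down, gripper open.
Joint ranges: [-2.94, 2.94], [-0.97, 2.17], [0.19, 2.56], [-1.23, 4.37], [0.02, 3.11], [-2.88, 2.88]. Speed limits (rad/s): [2.39, 2.39, 3.01, 3.14, 3.14, 3.14].

INTERFACE

Orientations are given as a unit quaternion [w, x, y, z].
In Python, from rig import ctrl, viewer, order gives the robot as it stands. The module is installed in compiled form; this text tells all that it offers.
- The arm moves only by the tool carry_out, never from a script. Its argument "deltas" is a list of rows, each a list of 7 numbers: the gripper command: -1 is fully open, 1 is shut, values between are in proportion, then the shift along the tool's x, y, z in mm, then the turn, a rotation vector about the tool's x, y, z in degrees. A call has exactly 5 rows; each row is the pose to reach, as a shift and turn from the pose commanded when the call began, along the tool's axes at that moment; what a row does not reach only later rows make up. A row lasts 1/8 s, in which the tool goes at most 62.5 mm and 10.7 degrees, less where a joint would pass 70% of its speed; a pose out of reach is approached as far as the arm can. A call with a gripper value outside its range is refused whole. The fingers move at their own pace and stop on an object; "newtons" is the grip in N (left out, the last holds). Time passes only in rows, so rows that repeat a pose let the fingers close, or fill a call up. It gives the time, the measured TCP pose, the force and the opening at its end, in the units of the state.
- ctrl.sense(): the state, without advancing time (a new reading comes with each control period).
- viewer.capture(name): name is "side" or "top" or "wrist"; returns the picture (480x640x3 uint8, red, green, blue); there is no depth.
- viewer.calibration(name): a dict with "fx", "fy", "cx", "cy" (pixels), "xyz" and "attitude" of the camera in the world; the wrist camera has in their place "T_tool_cam" (4x4, takes a point from camera to tool coordinates, whose origin is the TCP and whose axes are the tool frame's). Camera axes: x right, y down, z forward; pixel columns grow to the right and rows downward; lengths in mm; the calibration is good to about 2 mm. A picture is of the moment at which its call begins: read the wrist's pose just before it. calibration takes no time and is no camera call.
- order.finish_job(): hands the job in, once; it reports no verdict.
The state is a dict: "time_s": time; "joints": joint angles; "dq": joint speeds; "tau": joint torques, N m; "eef_pos": TCP position; "ee_rot": TCP orientation; "force": force on the tool from outside, world axes, zero at the start; "wrist_torque": the same for the moment, N m; "grip_width": opening from 0.0 (shut) to 1.0 (fully open).
Only numpy, scipy, OpenCV 4.12 (cv2) and the standard library are available. Lean on these libraries where they do the work, as an engineer would, in place of code of your own. Each camera call takes 0.05 s, during which the arm holds its last target. There are 200 camera calls.

## Working session

There is one attempt and no reset: what is moved stays moved. The work goes in short steps, Python scripts to look and compute and a tool call to move; the robot and the scene stay as the last step left them, time stands still between calls to the robot, and variables do not carry over. Pictures are saved under pics/ and viewed, about 12 in all and at most 16, crops included, and the job is handed in when it is done.

Besides the shell and the picture viewer there is one more tool, called after "Emit:" as name(argument=value, ...), one argument or row to a line, values as JSON. carry_out: Moves the arm, as the interface text tells. Its arguments: {"type":"object","properties":{"deltas":{"type":"array"},"newtons":{"type":"number"}},"required":["deltas"]}

```bash
mkdir -p pics; ls; python3 - <<'E'
from rig import ctrl,viewer,order
import cv2,json
s=ctrl.sense();print(s)
for n in("side","top","wrist"):
    print(n,viewer.calibration(n))
for n in("side","top"):
    cv2.imwrite(f"pics/{n}0.png",viewer.capture(n)[:,:,::-1])
E
```

```text
pics
{'time_s': 0.0, 'joints': array([-1.51439145e+00,  3.13463281e-01,  1.49843597e+00,  3.22938669e-05,
        1.33103668e+00, -2.23382573e-01]), 'dq': array([-0.00039095,  0.00019634, -0.00124984,  0.00113233, -0.00100314,
        0.00158374]), 'tau': array([-2.80685606e-05, -4.12265289e+01, -2.59740472e+01, -1.53611377e-04,
        4.17015268e-03, -9.85819746e-07]), 'eef_pos': array([ 144.96922975, -504.31367957,  230.72871185]), 'ee_rot': array([ 0.09812241,  0.7002498 ,  0.0990671 , -0.70014849]), 'force': array([ 0.40724901, -0.79445643,  0.28617253]), 'wrist_torque': array([ 0.02509577,  0.00680228, -0.01356971]), 'grip_width': 0.9991027465736877}
side {'fx': 590.7372756801494, 'fy': 590.7372756801494, 'cx': 328.59383519301, 'cy': 231.38357264236794, 'xyz': array([-277.6179162 , -861.61488333, 1209.8231473 ]), 'attitude': array([-0.36501609,  0.85769151, -0.32837602,  0.15263588])}
top {'fx': 561.0229231129426, 'fy': 561.0229231129426, 'cx': 315.5750761532285, 'cy': 241.26573561410115, 'xyz': array([ 292.02930443,  -28.38995627, 1516.25729157]), 'attitude': array([ 0.05377715, -0.7034597 ,  0.70685714, -0.05104369])}
wrist {'fx': 402.1149729609313, 'fy': 402.1149729609313, 'cx': 320.104879192717, 'cy': 236.89233206687717, 'T_tool_cam': array([[ 5.40028524e-04, -2.64374070e-01,  9.64420064e-01,
        -1.43906342e+02],
       [ 9.99999476e-01, -6.96183929e-04, -7.50794437e-04,
        -8.44964314e-01],
       [ 8.69904331e-04,  9.64419964e-01,  2.64373555e-01,
        -6.58168631e+01],
       [ 0.00000000e+00,  0.00000000e+00,  0.00000000e+00,
         1.00000000e+00]])}
```

View pics/top0.png

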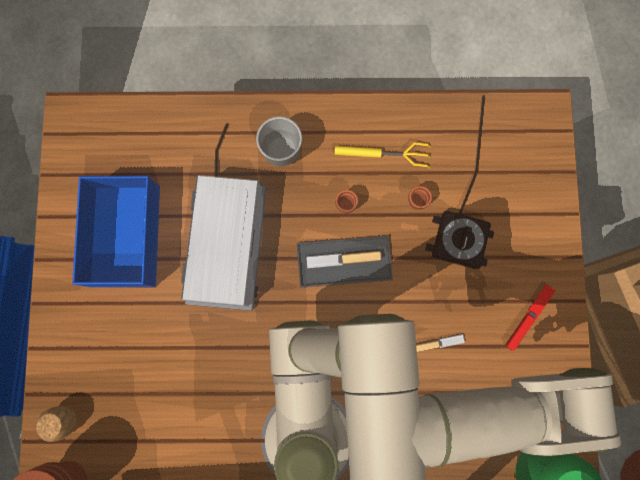

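View pics/side0.png

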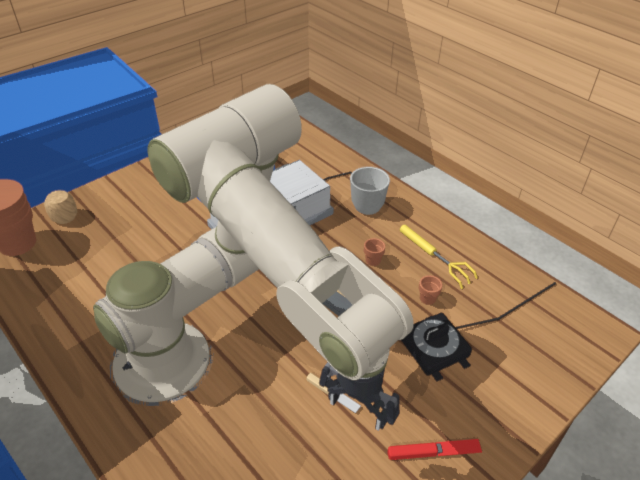

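Top view: tin (225,242), tray with the larger scraper (345,260), small scraper (440,342), red one (530,317), pots (346,201) and (420,198), timer (462,240). The larger, non-red one is the one in the tray. I'll confirm that in an enlarged crop.

```bash
python3 - <<'E'
import cv2
i=cv2.imread("pics/top0.png")[160:360,170:490]
cv2.imwrite("pics/c1.png",cv2.resize(i,None,fx=2.5,fy=2.5,interpolation=cv2.INTER_CUBIC))
E
```

```text
(no output)
```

View pics/c1.png

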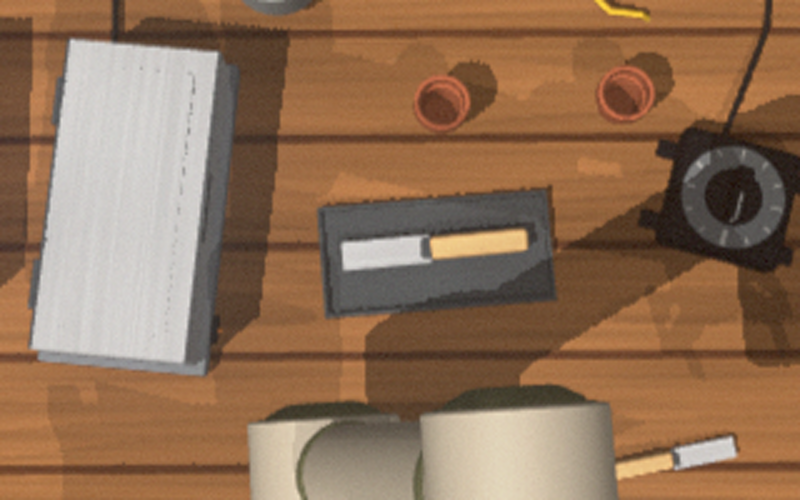

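Tray holds the large scraper with a pale blade (left tip at crop (341,256), handle end (528,240)). It's larger than the one at (440,342) and not red, so this is the one. The tin's hinge is on its left and the dark notch plate on its right (210,195).

```bash
cat > h.py <<'E'
import numpy as np,cv2
from rig import ctrl,viewer,order
from scipy.spatial.transform import Rotation as R
def rot(q): return R.from_quat([q[1],q[2],q[3],q[0]])
def cam(n,s=None):
    c=viewer.calibration(n)
    if n!="wrist": return c,rot(c["attitude"]).as_matrix(),np.array(c["xyz"])
    s=s or ctrl.sense(); T=c["T_tool_cam"]; A=rot(s["ee_rot"]).as_matrix()
    return c,A@T[:3,:3],np.array(s["eef_pos"])+A@T[:3,3]
def p2w(n,u,v,z,C=None):
    c,A,t=C or cam(n)
    d=A@np.array([(u-c["cx"])/c["fx"],(v-c["cy"])/c["fy"],1]); return t+d*(z-t[2])/d[2]
def w2p(n,p,C=None):
    c,A,t=C or cam(n); q=A.T@(np.array(p)-t); return np.array([c["cx"]+c["fx"]*q[0]/q[2],c["cy"]+c["fy"]*q[1]/q[2]])
def down(yaw,pitch=0):
    # tool x down; tool y (jaws) horizontal at angle yaw (deg) from world x; pitch: turn about tool y
    a=np.radians(yaw); y=np.array([np.cos(a),np.sin(a),0]); x=np.array([0,0,-1.]); z=np.cross(x,y)
    return R.from_matrix(np.array([x,y,z]).T)*R.from_euler("y",pitch,degrees=True)
def go(pos,Rt,s=None):
    s=s or ctrl.sense(); A=rot(s["ee_rot"])
    d=A.inv().apply(np.array(pos)-s["eef_pos"]); r=(A.inv()*Rt).as_rotvec(degrees=True)
    print("delta",np.round(d,1),"rot",np.round(r,1)); return d,r
def st():
    s=ctrl.sense(); A=rot(s["ee_rot"]).as_matrix()
    print("t",round(s["time_s"],2),"pos",np.round(s["eef_pos"],1),"x",np.round(A[:,0],3),"y",np.round(A[:,1],3),"F",np.round(s["force"],1),"grip",round(s["grip_width"],3),"q",np.round(s["joints"],2)); return s
def snap(n,f,crop=None,k=1):
    im=viewer.capture(n)[:,:,::-1]
    if crop: u0,v0,u1,v1=crop; im=im[v0:v1,u0:u1]
    cv2.imwrite("pics/"+f,cv2.resize(im,None,fx=k,fy=k,interpolation=cv2.INTER_CUBIC))
E
python3 - <<'E'
from h import *
f=lambda u,v,z:p2w("top",u/2.5+170,v/2.5+160,z)
P=lambda n,l,z:print(n,[np.round(f(u,v,z)[:2],1).tolist() for u,v in l])
P("lid",[(70,39),(220,52),(185,362),(30,348)],109)
P("tray",[(319,207),(550,187),(554,299),(328,317)],12)
P("scr",[(341,256),(528,240)],18)
P("scrend",[(341,241),(343,270),(527,229),(529,251)],20)
P("pots",[(442,103),(626,94)],62)
P("knob",[(738,194)],81); P("dial",[(736,194)],40)
P("timer",[(698,129),(800,160),(655,251),(778,270)],40)
g=rot(ctrl.sense()["ee_rot"]).as_matrix();print(g)
E
```

```text
lid [[675.5, 279.6], [660.8, 124.4], [343.0, 155.9], [357.7, 311.2]]
tray [[512.9, 25.7], [533.6, -225.2], [411.9, -226.5], [393.8, 16.0]]
scr [[458.7, 1.8], [475.0, -199.3]]
scrend [[474.7, 1.7], [443.4, -0.3], [486.7, -198.3], [462.9, -199.9]]
pots [[616.3, -106.4], [625.0, -301.5]]
knob [[514.2, -410.3]]
dial [[520.5, -419.1]]
timer [[591.2, -381.5], [556.9, -489.0], [460.0, -330.9], [439.1, -459.8]]
[[-9.42340358e-05  2.76147429e-01 -9.61115284e-01]
 [ 1.12695342e-03 -9.61114648e-01 -2.76147357e-01]
 [-9.99999361e-01 -1.10915464e-03 -2.20635577e-04]]
```

```bash
python3 - <<'E'
from h import *
st();go([468,-118,150],down(4.6))
E
```

```text
t 0.1 pos [ 145.  -504.4  230.8] x [-0.     0.001 -1.   ] y [ 0.276 -0.961 -0.001] F [-0.5 -0.9 -0.3] grip 0.998 q [-1.51  0.31  1.5  -0.    1.33 -0.22]
delta [  81.2 -282.  -417.2] rot [-78.6  -0.1   0. ]
```

Emit:
carry_out(
  deltas=[
    [-1,0,-30,-45,-10,0,0],
    [-1,0,-65,-95,-20,0,0],
    [-1,0,-100,-150,-30,0,0],
    [-1,20,-135,-205,-40,0,0],
    [-1,30,-170,-255,-50,0,0],
  ],
  newtons=60,
)

```text
time_s: 0.72
eef_pos: [339.2, -274.7, 202.0]
ee_rot: [0.387, 0.592, 0.387, -0.592]
force: [0.7, -1.4, 0.1]
grip_width: 0.997
```

```bash
python3 - <<'E'
from h import *
st();go([468,-118,150],down(4.6))
E
```

```text
t 0.72 pos [ 339.2 -274.7  202. ] x [-0.  0. -1.] y [ 0.916 -0.401 -0.   ] F [ 0.7 -1.4  0.1] grip 0.997 q [-0.95  0.15  1.79  0.    1.21 -0.54]
delta [  52.    55.1 -195.2] rot [-28.3  -0.    0. ]
```

Emit:
carry_out(
  deltas=[
    [-1,10,15,-50,-10,0,0],
    [-1,25,30,-100,-20,0,0],
    [-1,40,45,-150,-28,0,0],
    [-1,52,55,-195,-28.3,0,0],
    [-1,52,55,-195,-28.3,0,0],
  ],
)

```text
time_s: 1.35
eef_pos: [468.3, -118.3, 149.5]
ee_rot: [0.519, 0.48, 0.52, -0.48]
force: [1.1, -0.3, -0.6]
grip_width: 0.999
```

```bash
python3 - <<'E'
from h import *
s=st()
snap("wrist","w1.png");snap("top","t1.png")
C=cam("wrist",s)
for p in [(468.4,-117.8,16),(458.7,1.8,16),(501.3,138.2,101)]: print(w2p("wrist",p,C))
E
```

```text
t 1.35 pos [ 468.3 -118.3  149.5] x [-0.002  0.001 -1.   ] y [ 0.997  0.079 -0.002] F [ 1.1 -0.3 -0.6] grip 0.999 q [-0.49  0.31  1.73  0.    1.1  -0.57]
[322.44302393 225.07053409]
[322.30877594  40.13054311]
[ 479.76210378 -438.37112251]
```

View pics/w1.png

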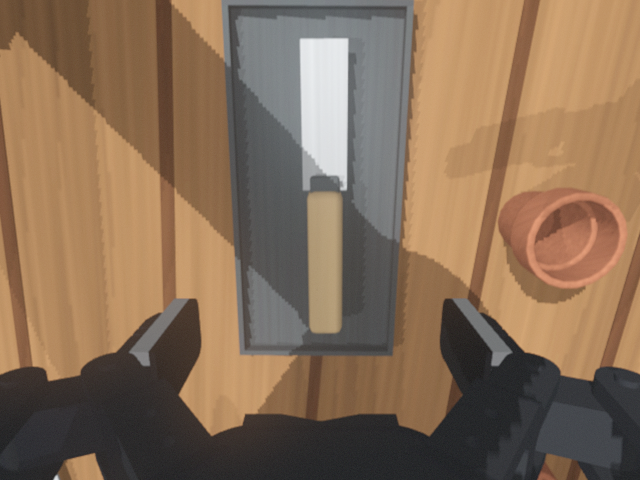

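View pics/t1.png

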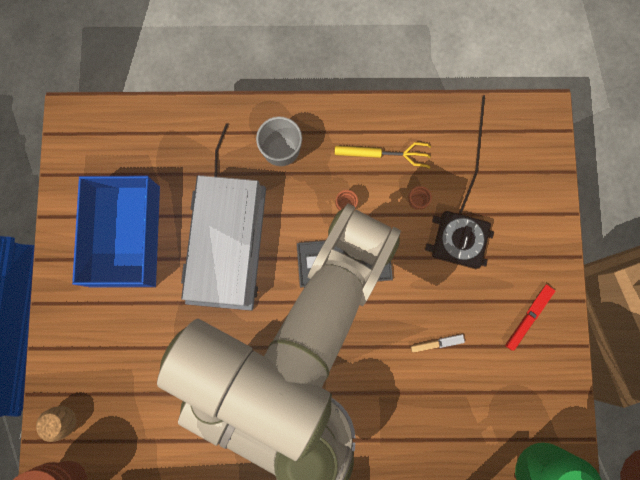

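Wrist view: blade tip (324,39), handle end (326,332). This is within 2 px of the prediction. Top view shows no third pot, so I'm grasping now.

Emit:
carry_out(
  deltas=[
    [-1,50,1,0,0,0,0],
    [-1,90,1,0,0,0,0],
    [-1,120,1,0,0,0,0],
    [-1,138,1,0,0,0,0],
    [-1,141,1,0,0,0,0],
  ],
)

```text
time_s: 2.08
eef_pos: [468.1, -121.5, 9.2]
ee_rot: [0.518, 0.481, 0.519, -0.481]
force: [-0.0, -0.1, 1.1]
grip_width: 1.001
```

Emit:
carry_out(
  deltas=[
    [1,0,0,0,0,0,0],
    [1,0,0,0,0,0,0],
    [1,0,0,0,0,0,0],
    [1,0,0,0,0,0,0],
    [1,0,0,0,0,0,0],
  ],
  newtons=110,
)

```text
time_s: 2.7
eef_pos: [469.4, -120.9, 10.6]
ee_rot: [0.519, 0.481, 0.518, -0.481]
force: [-1.2, 0.8, 8.4]
grip_width: 0.252
```

Emit:
carry_out(
  deltas=[
    [1,0,0,0,0,0,0],
    [1,-10,0,0,0,0,0],
    [1,-40,0,0,0,0,0],
    [1,-80,0,0,0,0,0],
    [1,-80,0,0,0,0,0],
  ],
)

```text
time_s: 3.32
eef_pos: [470.1, -121.2, 92.3]
ee_rot: [0.521, 0.481, 0.517, -0.48]
force: [-0.1, -0.4, -1.2]
grip_width: 0.251
```

```bash
python3 - <<'E'
from h import *
s=st()
snap("wrist","w2.png");snap("side","s2.png")
E
```

```text
t 3.33 pos [ 470.1 -121.2   92.3] x [ 0.005 -0.003 -1.   ] y [0.997 0.076 0.005] F [-0.1 -0.4 -1.2] grip 0.251 q [-0.49  0.39  1.79 -0.    0.96 -0.57]
```

View pics/w2.png

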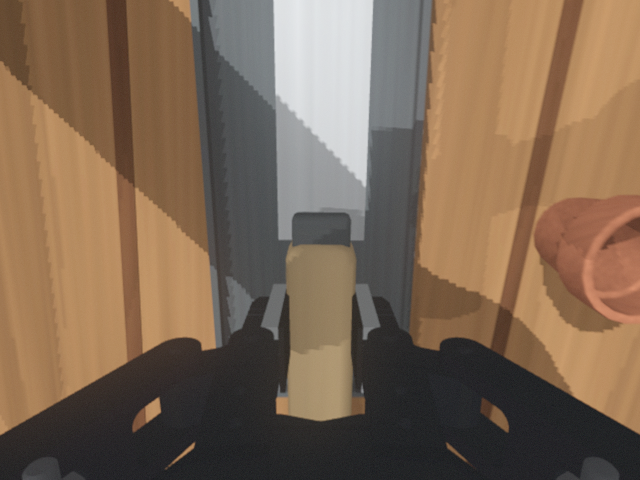

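```bash
python3 - <<'E'
from h import *
im=cv2.imread("pics/w2.png").astype(float)
sat=im.max(2)-im.min(2)
c=viewer.calibration("wrist");T=c["T_tool_cam"]
g=im.mean(2)
for v in range(3,240,18):
    r=cv2.GaussianBlur(g[v-2:v+3].mean(0)[None],(5,1),0)[0]; d=np.gradient(r)
    a=255+np.argmax(d[255:300]); b=350+np.argmin(d[350:390])
    sub=lambda i:i+0.5*(d[i-1]-d[i+1])/(d[i-1]-2*d[i]+d[i+1])
    a,b=sub(a),sub(b); Z=c["fx"]*30/(b-a)
    p=np.array([((a+b)/2-c["cx"])/c["fx"]*Z,(v-c["cy"])/c["fy"]*Z,Z,1])
    print(v,round(a,1),round(b,1),np.round(T@p,1)[:3])
E
```

```text
3 273.0 372.6 [  -8.5   -0.3 -103.4]
21 273.4 372.0 [ -8.6  -0.3 -98.5]
39 273.8 371.3 [ -8.5  -0.4 -93.5]
57 274.1 370.6 [ -8.6  -0.4 -88.4]
75 274.5 369.9 [ -8.6  -0.5 -83.1]
93 274.9 369.2 [ -8.5  -0.5 -77.8]
111 275.2 368.6 [ -8.6  -0.5 -72.3]
129 275.8 367.9 [ -8.4  -0.6 -66.7]
147 275.9 367.4 [ -8.8  -0.6 -61. ]
165 276.5 366.5 [ -8.4  -0.7 -55.2]
183 276.8 366.1 [ -8.8  -0.7 -49.2]
201 277.1 365.8 [ -9.6  -0.7 -43.2]
219 277.4 364.4 [ -8.4  -0.9 -36.7]
237 277.8 363.7 [ -8.4  -0.9 -30.3]
```

```bash
python3 - <<'E'
from h import *
st();go([490.4,27.8,114],down(-5.2))
E
```

```text
t 3.42 pos [ 468.6 -120.5   89.4] x [-0.  0. -1.] y [ 0.997  0.076 -0.   ] F [ 0.7  0.5 -1. ] grip 0.251 q [-0.49  0.39  1.8  -0.    0.95 -0.57]
delta [ -24.5   32.9 -146.2] rot [ 9.5 -0.   0. ]
```

Emit:
carry_out(
  deltas=[
    [1,-24.5,5,-20,2,0,0],
    [1,-24.5,15,-60,5,0,0],
    [1,-24.5,25,-100,9.5,0,0],
    [1,-24.5,33,-135,9.5,0,0],
    [1,-24.5,33,-146,9.5,0,0],
  ],
)

```text
time_s: 4.05
eef_pos: [490.1, 29.1, 112.9]
ee_rot: [-0.477, -0.521, -0.478, 0.522]
force: [0.1, 0.1, -1.1]
grip_width: 0.254
```

Emit:
carry_out(
  deltas=[
    [1,0,0,0,0,0,0],
    [1,2,0,0,0,0,0],
    [1,4,0,0,0,0,0],
    [1,6,0,0,0,0,0],
    [1,6,0,0,0,0,0],
  ],
)

```text
time_s: 4.68
eef_pos: [490.7, 27.2, 107.9]
ee_rot: [-0.477, -0.522, -0.477, 0.522]
force: [-0.7, 0.3, -0.9]
grip_width: 0.251
```

```bash
python3 - <<'E'
from h import *
st();snap("top","t3.png",(180,160,420,340),3.3)
s=st()
E
```

```text
t 4.67 pos [490.7  27.2 107.9] x [-0.  0. -1.] y [ 0.996 -0.09  -0.   ] F [-0.7  0.3 -0.9] grip 0.251 q [-0.18  0.38  1.76 -0.    1.01 -0.09]
t 4.72 pos [490.7  27.3 108.1] x [-0.  0. -1.] y [ 0.996 -0.09  -0.   ] F [ 0.3  0.  -1.6] grip 0.254 q [-0.18  0.38  1.76  0.    1.01 -0.09]
```

View pics/t3.png

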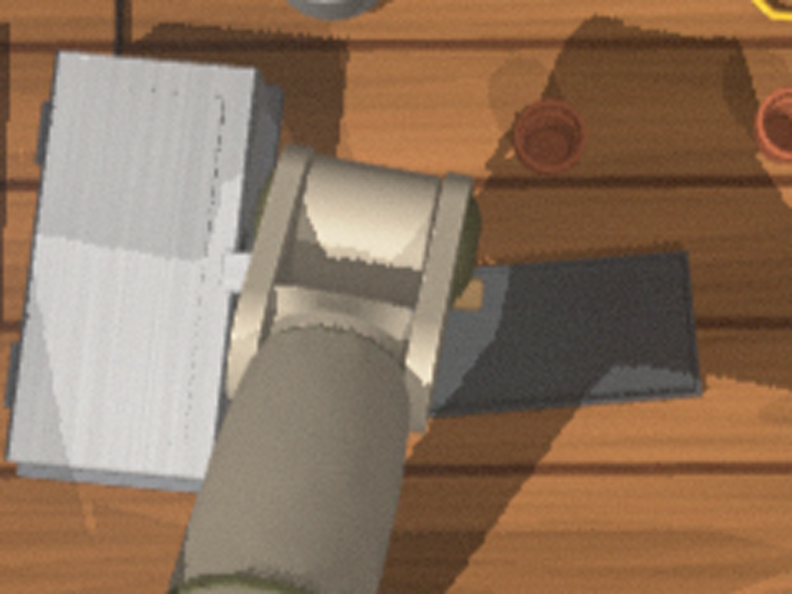

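Blade tip (226,270) lies about 10 mm over the lid's free edge (~(240,270)). I'm touching the lid's top lightly to calibrate height.

Emit:
carry_out(
  deltas=[
    [1,1,0,0,0,0,0],
    [1,2,0,0,0,0,0],
    [1,3,0,0,0,0,0],
    [1,3,0,0,0,0,0],
    [1,3,0,0,0,0,0],
  ],
)

```text
time_s: 5.35
eef_pos: [490.8, 27.5, 105.2]
ee_rot: [0.477, 0.522, 0.477, -0.522]
force: [0.7, -0.8, -0.8]
grip_width: 0.249
```

Emit:
carry_out(
  deltas=[
    [1,1,0,0,0,0,0],
    [1,1,0,0,0,0,0],
    [1,2,0,0,0,0,0],
    [1,2,0,0,0,0,0],
    [1,2,0,0,0,0,0],
  ],
)

```text
time_s: 5.98
eef_pos: [490.9, 27.4, 103.3]
ee_rot: [0.477, 0.522, 0.477, -0.522]
force: [-0.4, -0.9, 3.5]
grip_width: 0.253
```

```bash
python3 - <<'E'
from h import *
s=st();print(s["wrist_torque"])
E
```

```text
t 5.97 pos [490.9  27.4 103.3] x [ 0. -0. -1.] y [ 0.996 -0.09   0.   ] F [-0.4 -0.9  3.5] grip 0.253 q [-0.18  0.39  1.76  0.    0.99 -0.09]
[0.2197857  0.02601669 0.0041073 ]
```

Contact at TCP z≈103.5, matching the estimate. Now I'll back off, drop to notch height (94.3) and insert.

Emit:
carry_out(
  deltas=[
    [1,-4,0,0,0,0,0],
    [1,-4,0,12,0,0,0],
    [1,-4,0,25,0,0,0],
    [1,4,0,25,0,0,0],
    [1,9,0,25,0,0,0],
  ],
)

```text
time_s: 6.6
eef_pos: [488.1, 2.5, 93.3]
ee_rot: [-0.476, -0.522, -0.477, 0.522]
force: [-0.3, -0.5, -1.0]
grip_width: 0.253
```

```bash
python3 - <<'E'
from h import *
s=st();a=np.radians(84.35);y=np.array([np.cos(a),np.sin(a),0])
go(np.array([501.3,138.2,94.3])-(122+8)*y,down(-5.2))
E
```

```text
t 6.6 pos [488.1   2.5  93.3] x [-0.001  0.    -1.   ] y [ 0.996 -0.091 -0.001] F [-0.3 -0.5 -1. ] grip 0.253 q [-0.24  0.4   1.78  0.    0.97 -0.14]
delta [-1.  -0.2 -6.3] rot [ 0.  -0.   0.1]
```

Emit:
carry_out(
  deltas=[
    [1,-0.5,0,0,0,0,0],
    [1,-0.5,0,-6,0,0,0],
    [1,-0.5,0,-12,0,0,0],
    [1,-0.5,0,-18,0,0,0],
    [1,-0.5,0,-20,0,0,0],
  ],
)

```text
time_s: 7.22
eef_pos: [490.3, 23.0, 94.7]
ee_rot: [0.477, 0.522, 0.477, -0.522]
force: [0.4, 0.3, -1.5]
grip_width: 0.249
```

Emit:
carry_out(
  deltas=[
    [1,0,0,-4,0,0,0],
    [1,0,0,-8,0,0,0],
    [1,0,0,-12,0,0,0],
    [1,0,0,-15,0,0,0],
    [1,0,0,-15,0,0,0],
  ],
)

```text
time_s: 7.85
eef_pos: [491.7, 37.6, 94.6]
ee_rot: [-0.477, -0.522, -0.477, 0.522]
force: [0.3, 0.8, -2.2]
grip_width: 0.253
```

```bash
python3 - <<'E'
from h import *
s=st();print(s["wrist_torque"])
E
```

```text
t 7.85 pos [491.7  37.6  94.6] x [ 0. -0. -1.] y [ 0.996 -0.09   0.   ] F [ 0.3  0.8 -2.2] grip 0.253 q [-0.16  0.4   1.76 -0.    0.98 -0.07]
[-0.00828843  0.0256336  -0.01962655]
```

Emit:
carry_out(
  deltas=[
    [1,-2,0,0,0,0,0],
    [1,-4,0,0,0,0,0],
    [1,-6,0,0,0,0,0],
    [1,-8,0,0,0,0,0],
    [1,-8,0,0,0,0,0],
  ],
)

```text
time_s: 8.48
eef_pos: [491.7, 37.3, 102.7]
ee_rot: [-0.477, -0.522, -0.477, 0.522]
force: [1.0, 0.3, -3.3]
grip_width: 0.25
```

```bash
python3 - <<'E'
from h import *
s=st();print(s["wrist_torque"]);snap("side","s4.png",(240,110,460,275),3.6)
E
```

```text
t 8.47 pos [491.7  37.3 102.7] x [ 0. -0. -1.] y [ 0.996 -0.09   0.   ] F [ 1.   0.3 -3.3] grip 0.25 q [-0.16  0.39  1.76 -0.    0.99 -0.07]
[-0.3014556  -0.03269986 -0.01515024]
```

View pics/s4.png

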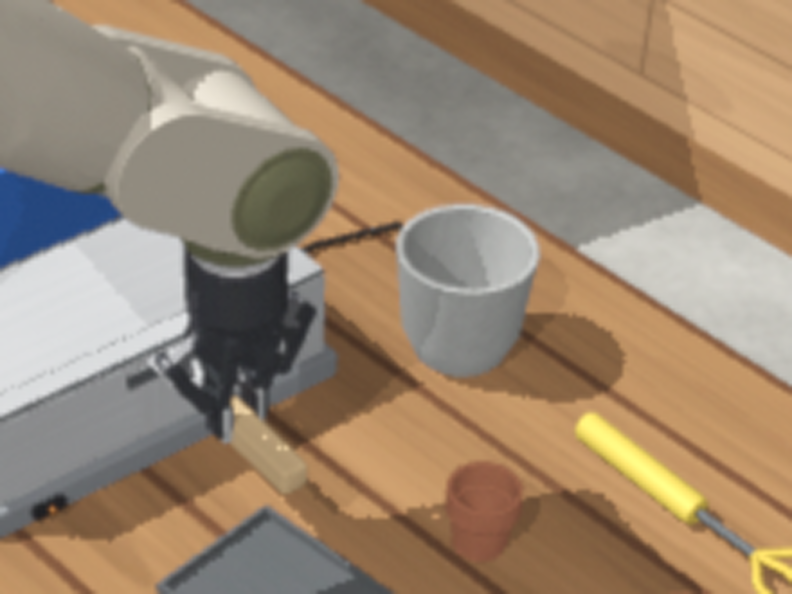

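Blade bears on the lid (2.3 N, 0.3 N·m). Continuing along the lid's arc.

Emit:
carry_out(
  deltas=[
    [1,-6,0,0,0,0,0],
    [1,-12,0,-1,0,0,0],
    [1,-18,0,-2,0,0,0],
    [1,-24,0,-3,0,0,0],
    [1,-24,0,-3,0,0,0],
  ],
)

```text
time_s: 9.15
eef_pos: [492.1, 40.5, 127.2]
ee_rot: [0.477, 0.522, 0.477, -0.522]
force: [0.1, -0.4, -3.6]
grip_width: 0.251
```

Emit:
carry_out(
  deltas=[
    [1,-6,0,-1,0,0,0],
    [1,-12,0,-3,0,0,0],
    [1,-18,0,-5,0,0,0],
    [1,-24,0,-8,0,0,0],
    [1,-24,0,-8,0,0,0],
  ],
)

```text
time_s: 9.78
eef_pos: [492.9, 48.7, 151.2]
ee_rot: [0.477, 0.522, 0.477, -0.522]
force: [0.3, -0.4, -1.9]
grip_width: 0.249
```

```bash
python3 - <<'E'
from h import *
s=st();print(s["wrist_torque"]);snap("side","s5.png",(240,110,460,275),3.6)
E
```

```text
t 9.78 pos [492.9  48.7 151.2] x [ 0.001  0.    -1.   ] y [ 0.996 -0.09   0.001] F [ 0.3 -0.4 -1.9] grip 0.249 q [-0.14  0.33  1.7   0.    1.11 -0.05]
[-0.24969598  0.05846093 -0.02647196]
```

View pics/s5.png

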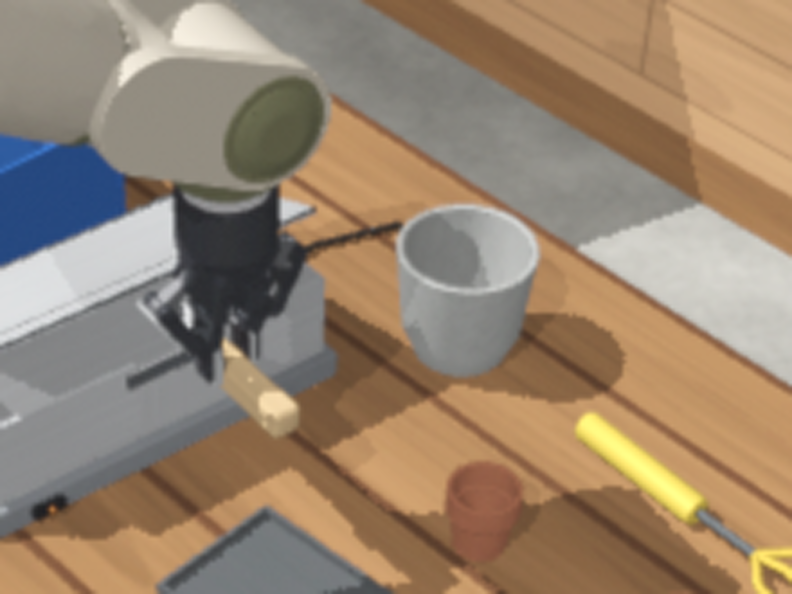

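Lid is visibly levered up by about 0.4 rad with the blade under it. Continuing to fully open.

Emit:
carry_out(
  deltas=[
    [1,-12,0,-6,0,0,0],
    [1,-24,0,-13,0,0,0],
    [1,-35,0,-22,0,0,0],
    [1,-46,0,-31,0,0,0],
    [1,-46,0,-31,0,0,0],
  ],
)

```text
time_s: 10.45
eef_pos: [495.9, 80.2, 197.6]
ee_rot: [0.477, 0.523, 0.477, -0.521]
force: [-0.1, 0.4, -1.9]
grip_width: 0.249
```

Emit:
carry_out(
  deltas=[
    [1,-9,0,-10,0,0,0],
    [1,-17,0,-22,0,0,0],
    [1,-24,0,-34,0,0,0],
    [1,-30,0,-46,0,0,0],
    [1,-30,0,-46,0,0,0],
  ],
)

```text
time_s: 11.08
eef_pos: [499.7, 126.2, 227.0]
ee_rot: [0.477, 0.522, 0.477, -0.521]
force: [0.3, -0.1, -2.1]
grip_width: 0.255
```

Emit:
carry_out(
  deltas=[
    [1,-4,0,-13,0,0,0],
    [1,-7,0,-27,0,0,0],
    [1,-9,0,-41,0,0,0],
    [1,-9,0,-54,0,0,0],
    [1,-9,0,-62,0,0,0],
  ],
)

```text
time_s: 11.7
eef_pos: [505.3, 187.8, 235.5]
ee_rot: [0.477, 0.522, 0.477, -0.522]
force: [0.6, -1.8, -1.2]
grip_width: 0.252
```

```bash
python3 - <<'E'
from h import *
s=st();print(s["wrist_torque"]);snap("side","s6.png",(140,60,460,300),2.5)
E
```

```text
t 11.7 pos [505.3 187.8 235.5] x [ 0.  0. -1.] y [ 0.996 -0.09   0.   ] F [ 0.6 -1.8 -1.2] grip 0.252 q [0.14 0.34 1.45 0.   1.35 0.23]
[-0.32147229 -0.15352891 -0.15167622]
```

View pics/s6.png

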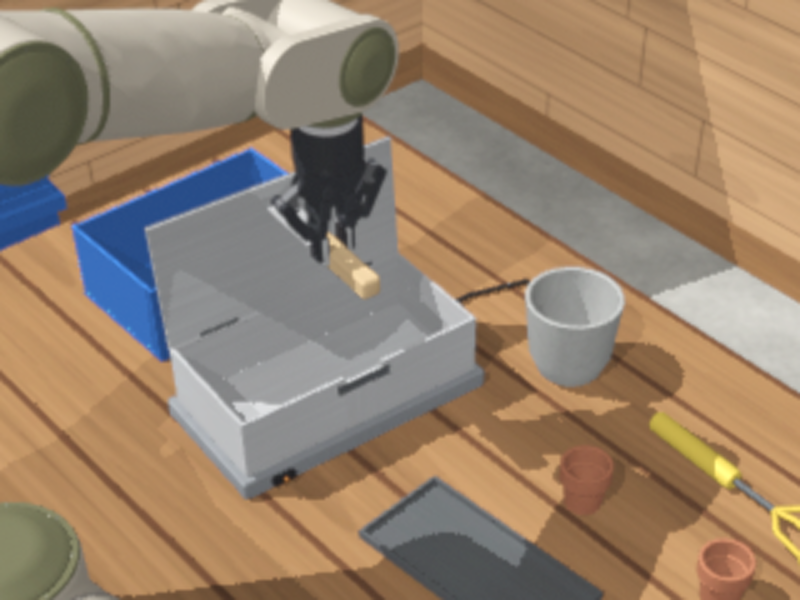

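Lid stands ~1.65 rad open, tin empty. One more small push, then I'll take the scraper back to the tray.

Emit:
carry_out(
  deltas=[
    [1,0,0,-8,0,0,0],
    [1,0,0,-10,0,0,0],
    [1,0,0,30,0,0,0],
    [1,0,0,85,0,0,0],
    [1,0,0,145,0,0,0],
  ],
)

```text
time_s: 12.38
eef_pos: [491.8, 41.2, 235.7]
ee_rot: [0.477, 0.522, 0.477, -0.522]
force: [1.2, -0.3, 0.2]
grip_width: 0.255
```

```bash
python3 - <<'E'
from h import *
st();go([468.6,-121,40],down(4.6))
E
```

```text
t 12.38 pos [491.8  41.2 235.7] x [ 0.001  0.    -1.   ] y [ 0.996 -0.089  0.001] F [ 1.2 -0.3  0.2] grip 0.255 q [-0.15  0.24  1.58  0.    1.32 -0.07]
delta [195.6  -8.8 163.7] rot [-9.7 -0.  -0. ]
```

Emit:
carry_out(
  deltas=[
    [1,5,-2,50,-4,0,0],
    [1,45,-4,95,-9.7,0,0],
    [1,100,-7,140,-9.7,0,0],
    [1,150,-8.8,163.7,-9.7,0,0],
    [1,190,-8.8,163.7,-9.7,0,0],
  ],
)

```text
time_s: 13.0
eef_pos: [468.0, -121.3, 43.8]
ee_rot: [0.518, 0.481, 0.519, -0.481]
force: [0.7, 0.6, -1.5]
grip_width: 0.251
```

Emit:
carry_out(
  deltas=[
    [1,5,0,0,0,0,0],
    [1,5,0,0,0,0,0],
    [1,5,0,0,0,0,0],
    [1,5,0,0,0,0,0],
    [1,5,0,0,0,0,0],
  ],
)

```text
time_s: 13.62
eef_pos: [468.9, -119.9, 41.2]
ee_rot: [0.52, 0.48, 0.519, -0.48]
force: [1.0, 0.5, -2.1]
grip_width: 0.248
```

```bash
python3 - <<'E'
from h import *
st();go([468.6,-121,10],down(4.6))
E
```

```text
t 13.62 pos [ 468.9 -119.9   41.2] x [ 0.001 -0.    -1.   ] y [0.997 0.079 0.001] F [ 1.   0.5 -2.1] grip 0.248 q [-0.49  0.47  1.83  0.    0.84 -0.57]
delta [31.2 -0.4  1.1] rot [-0.1  0.  -0.1]
```

Emit:
carry_out(
  deltas=[
    [1,15,0,1,0,0,0],
    [1,25,0,1,0,0,0],
    [1,29,0,1,0,0,0],
    [1,31,0,1,0,0,0],
    [1,31,0,1,0,0,0],
  ],
)

```text
time_s: 14.25
eef_pos: [468.2, -120.6, 10.6]
ee_rot: [0.519, 0.48, 0.52, -0.48]
force: [-8.7, 2.7, 19.0]
grip_width: 0.253
```

Emit:
carry_out(
  deltas=[
    [0.1,0,0,0,0,0,0],
    [0,0,0,0,0,0,0],
    [0,0,0,0,0,0,0],
    [0,-30,0,0,0,0,0],
    [-1,-90,0,0,0,0,0],
  ],
)

```text
time_s: 14.88
eef_pos: [467.6, -120.4, 99.2]
ee_rot: [0.518, 0.479, 0.521, -0.48]
force: [-0.3, 0.8, 0.6]
grip_width: 0.695
```

Emit:
carry_out(
  deltas=[
    [-1,-50,0,0,0,0,0],
    [-1,-80,0,0,0,0,0],
    [-1,-100,0,0,0,0,0],
    [-1,-100,0,0,0,0,0],
    [-1,-100,0,0,0,0,0],
  ],
  newtons=30,
)

```text
time_s: 15.5
eef_pos: [468.3, -120.7, 198.5]
ee_rot: [0.519, 0.48, 0.52, -0.48]
force: [-0.8, -0.3, 0.4]
grip_width: 0.999
```

```bash
python3 - <<'E'
from h import *
s=st();snap("wrist","w7.png")
C=cam("wrist",s)
for p in [(616.3,-106.4,62),(625,-301.5,62),(458.7,1.8,16)]: print(w2p("wrist",p,C))
E
```

```text
t 15.5 pos [ 468.3 -120.7  198.5] x [-0.001  0.001 -1.   ] y [ 0.997  0.079 -0.001] F [-0.8 -0.3  0.4] grip 0.999 q [-0.5   0.25  1.67 -0.    1.22 -0.57]
[530.2093932  221.12998858]
[490.59785657 447.20123198]
[322.18772723  50.33885659]
```

View pics/w7.png

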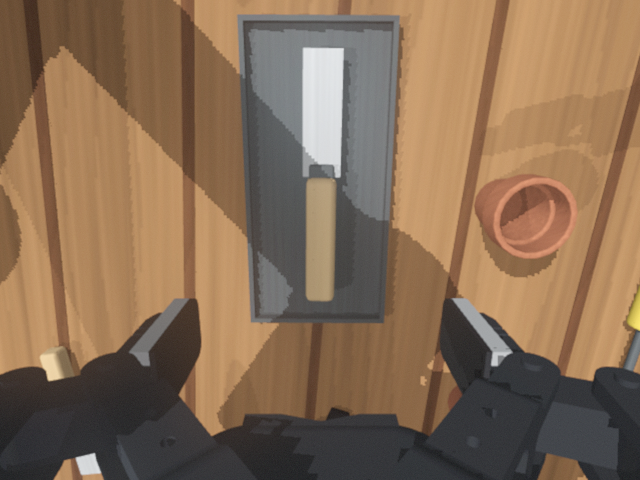

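Scraper lies in the tray, tip (322,48), handle end (320,300). Pot 1 rim centre is at (536,217).

```bash
python3 - <<'E'
from h import *
s=st()
for p in [(322,48),(320,300)]: print(p2w("wrist",*p,17))
p=p2w("wrist",535.5,217,62);print(p)
go([p[0],p[1],110],down(-5.65)); go([p[0],p[1],34],down(-5.65))
E
```

```text
t 15.55 pos [ 468.3 -120.6  198.4] x [-0.002  0.001 -1.   ] y [ 0.997  0.079 -0.002] F [0.1 1.1 0.5] grip 1.003 q [-0.5   0.25  1.67  0.    1.22 -0.57]
[458.30515721   3.27942917  17.        ]
[ 472.65355322 -199.07097698   17.        ]
[ 619.18197583 -103.0356809    62.        ]
delta [ 88.2 152.   -5.5] rot [10.2 -0.1  0.1]
delta [164.2 152.1  -5.4] rot [10.2 -0.1  0.1]
```

Emit:
carry_out(
  deltas=[
    [-1,20,40,-1,5,0,0],
    [-1,45,85,-2,10.2,0,0],
    [-1,70,130,-3,10.2,0,0],
    [-1,88,151,-4,10.2,0,0],
    [-1,88,151,-4,10.2,0,0],
  ],
)

```text
time_s: 16.18
eef_pos: [618.3, -104.3, 108.7]
ee_rot: [-0.473, -0.523, -0.476, 0.525]
force: [0.1, -0.1, -0.8]
grip_width: 1.001
```

```bash
python3 - <<'E'
from h import *
s=st();go([618,-104.5,34],down(-5.65))
im=viewer.capture("wrist")[:,:,::-1];cv2.imwrite("pics/w8.png",im)
C=cam("wrist",s);print(w2p("wrist",[618,-104.5,62],C))
h=cv2.cvtColor(im,cv2.COLOR_BGR2HSV);m=((h[...,0]<14)&(h[...,1]>120)&(h[...,2]>110)).astype(np.uint8)
n,l,stt,ce=cv2.connectedComponentsWithStats(m)
for i in range(1,n):
    if stt[i,4]>800: print(stt[i],ce[i])
E
```

```text
t 16.18 pos [ 618.3 -104.3  108.7] x [-0.004  0.002 -1.   ] y [ 0.995 -0.098 -0.005] F [ 0.1 -0.1 -0.8] grip 1.001 q [-0.35  0.65  1.31 -0.    1.18 -0.26]
delta [74.7  0.   0.3] rot [ 0.  -0.1  0.3]
[322.53738333 266.44347584]
[  243     0   144   323 14319] [309.83022557 222.4040785 ]
[ 458    0   18  306 4899] [466.83690549 143.99959175]
```

View pics/w8.png

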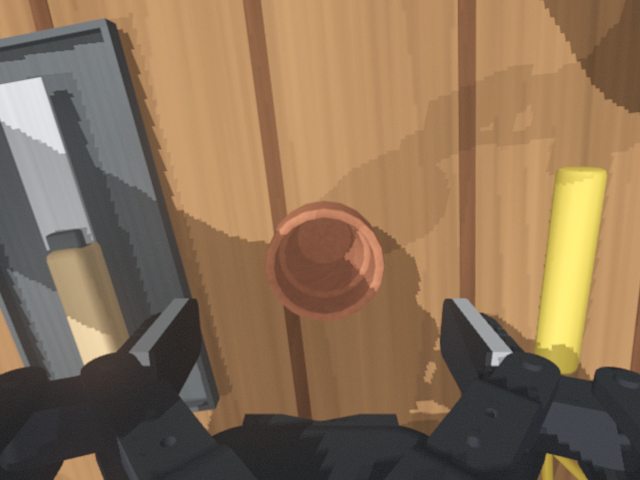

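Pot 1 rim centre (325,261), about 1 mm and 3 mm off the prediction. Correcting and grasping.

Emit:
carry_out(
  deltas=[
    [-1,25,1,-2.5,0,0,0],
    [-1,45,1,-2.5,0,0,0],
    [-1,62,1,-2.5,0,0,0],
    [-1,74,1,-2.5,0,0,0],
    [-1,74,1,-2.5,0,0,0],
  ],
)

```text
time_s: 16.85
eef_pos: [619.7, -102.6, 37.2]
ee_rot: [-0.474, -0.524, -0.475, 0.524]
force: [-0.5, 0.4, 0.6]
grip_width: 1.002
```

Emit:
carry_out(
  deltas=[
    [0,0,0,0,0,0,0],
    [1,0,0,0,0,0,0],
    [1,0,0,0,0,0,0],
    [1,0,0,0,0,0,0],
    [1,0,0,0,0,0,0],
  ],
  newtons=30,
)

```text
time_s: 17.48
eef_pos: [620.6, -102.7, 38.7]
ee_rot: [0.475, 0.524, 0.474, -0.524]
force: [-1.3, -0.7, 5.4]
grip_width: 0.679
```

Emit:
carry_out(
  deltas=[
    [1,-5,0,0,0,0,0],
    [1,-35,0,0,0,0,0],
    [1,-75,0,0,0,0,0],
    [1,-120,0,0,0,0,0],
    [1,-140,0,0,0,0,0],
  ],
)

```text
time_s: 18.1
eef_pos: [620.7, -102.6, 180.5]
ee_rot: [0.476, 0.525, 0.474, -0.523]
force: [0.1, -0.7, -0.8]
grip_width: 0.679
```

```bash
python3 - <<'E'
from h import *
s=st();go([568.9,211.9,170],down(-5.65));snap("top","t9.png",(170,110,510,350),2.3)
E
```

```text
t 18.1 pos [ 620.7 -102.6  180.5] x [ 0.003 -0.001 -1.   ] y [ 0.995 -0.099  0.003] F [ 0.1 -0.7 -0.8] grip 0.679 q [-0.35  0.58  1.23  0.    1.33 -0.25]
delta [  10.   -82.6 -307.9] rot [-0.   0.  -0.2]
```

View pics/t9.png

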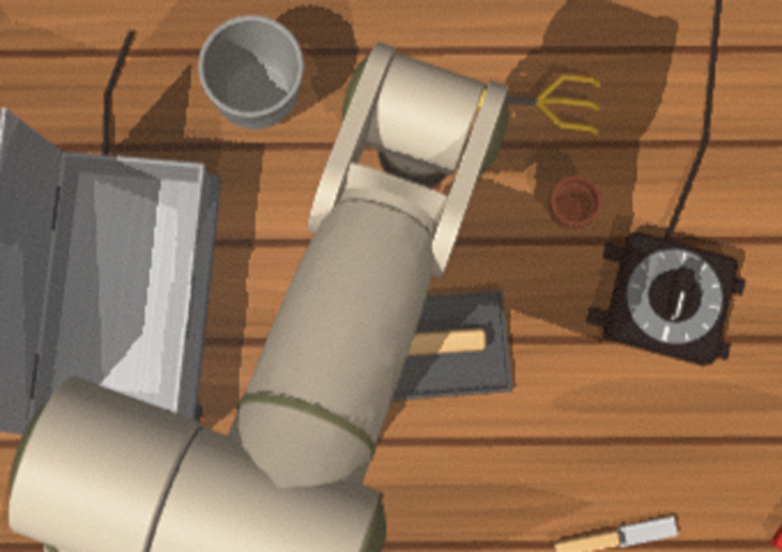

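Pot 1 held. Pot 2 still at (575,200). Carrying pot 1 over to the tin.

Emit:
carry_out(
  deltas=[
    [1,0,-15,-50,0,0,0],
    [1,0,-30,-105,0,0,0],
    [1,0,-45,-165,0,0,0],
    [1,0,-60,-225,0,0,0],
    [1,5,-75,-280,0,0,0],
  ],
)

```text
time_s: 18.77
eef_pos: [572.4, 185.5, 172.1]
ee_rot: [-0.475, -0.524, -0.475, 0.524]
force: [-0.3, -1.4, -1.7]
grip_width: 0.677
```

Emit:
carry_out(
  deltas=[
    [1,0,-8,-28,0,0,0],
    [1,10,-8,-28,0,0,0],
    [1,10,-8,-28,0,0,0],
    [1,10,-8,-28,0,0,0],
    [1,10,-8,-28,0,0,0],
  ],
)

```text
time_s: 19.4
eef_pos: [568.3, 211.4, 162.8]
ee_rot: [0.474, 0.525, 0.474, -0.524]
force: [0.2, -1.1, -1.3]
grip_width: 0.676
```

```bash
python3 - <<'E'
from h import *
s=st();go([568.9,211.9,69],down(-5.65))
im=viewer.capture("wrist")[:,:,::-1];cv2.imwrite("pics/w10.png",im)
E
```

```text
t 19.4 pos [568.3 211.4 162.8] x [ 0.  0. -1.] y [ 0.995 -0.1    0.   ] F [ 0.2 -1.1 -1.3] grip 0.676 q [ 0.16  0.55  1.33 -0.    1.26  0.26]
delta [93.8  0.5 -0.6] rot [-0.1 -0.  -0. ]
```

View pics/w10.png

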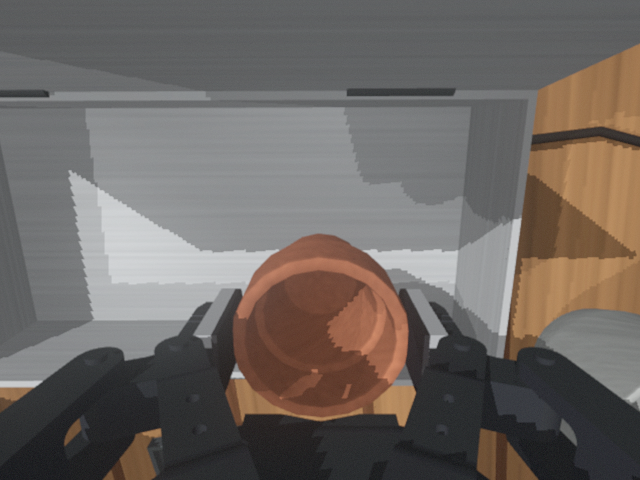

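Pot hangs upright above the tin, with clear space below. Lowering it.

Emit:
carry_out(
  deltas=[
    [1,30,0,0,0,0,0],
    [1,60,0,0,0,0,0],
    [1,80,0,0,0,0,0],
    [1,90,0,0,0,0,0],
    [1,90,0,0,0,0,0],
  ],
)

```text
time_s: 20.08
eef_pos: [568.0, 212.0, 72.6]
ee_rot: [-0.475, -0.524, -0.475, 0.524]
force: [0.7, 0.1, -1.4]
grip_width: 0.675
```

Emit:
carry_out(
  deltas=[
    [1,1,0,0,0,0,0],
    [1,2,0,0,0,0,0],
    [1,3,0,0,0,0,0],
    [1,4,0,0,0,0,0],
    [1,4,0,0,0,0,0],
  ],
)

```text
time_s: 20.7
eef_pos: [568.0, 212.2, 68.7]
ee_rot: [0.475, 0.524, 0.475, -0.524]
force: [0.1, 0.3, 0.0]
grip_width: 0.679
```

```bash
python3 - <<'E'
from h import *
s=st()
E
```

```text
t 20.7 pos [568.  212.2  68.7] x [ 0.  0. -1.] y [ 0.995 -0.099  0.   ] F [0.1 0.3 0. ] grip 0.679 q [0.16 0.65 1.42 0.   1.07 0.26]
```

Emit:
carry_out(
  deltas=[
    [-0.75,0,0,0,0,0,0],
    [-0.75,0,0,0,0,0,0],
    [-0.75,-10,0,0,0,0,0],
    [-0.75,-50,0,0,0,0,0],
    [-0.75,-110,0,0,0,0,0],
  ],
)

```text
time_s: 21.32
eef_pos: [567.3, 212.0, 179.4]
ee_rot: [-0.474, -0.523, -0.475, 0.525]
force: [0.0, 0.2, 0.4]
grip_width: 0.877
```

```bash
python3 - <<'E'
from h import *
s=st();go([628,-298,112],down(-5.65))
E
```

```text
t 21.32 pos [567.3 212.  179.4] x [-0.003 -0.    -1.   ] y [ 0.995 -0.099 -0.003] F [0.  0.2 0.4] grip 0.877 q [0.16 0.53 1.31 0.   1.3  0.26]
delta [ 67.4 111.  501.4] rot [-0.   0.   0.1]
```

Emit:
carry_out(
  deltas=[
    [-1,0,12,55,0,0,0],
    [-1,0,24,110,0,0,0],
    [-1,0,36,165,0,0,0],
    [-1,0,49,220,0,0,0],
    [-1,0,61,275,0,0,0],
  ],
)

```text
time_s: 21.95
eef_pos: [601.6, -69.4, 179.6]
ee_rot: [0.475, 0.524, 0.474, -0.524]
force: [1.0, 1.4, 0.7]
grip_width: 0.999
```

Emit:
carry_out(
  deltas=[
    [-1,0,12,55,0,0,0],
    [-1,10,24,110,0,0,0],
    [-1,30,36,165,0,0,0],
    [-1,50,50,220,0,0,0],
    [-1,67,50,226,0,0,0],
  ],
)

```text
time_s: 22.58
eef_pos: [628.3, -301.0, 110.8]
ee_rot: [-0.474, -0.525, -0.473, 0.525]
force: [0.5, 0.2, 0.5]
grip_width: 1.001
```

Emit:
carry_out(
  deltas=[
    [-1,0,0,0,0,0,0],
    [-1,0,0,0,0,0,0],
    [-1,0,0,0,0,0,0],
    [-1,0,0,0,0,0,0],
    [-1,0,0,0,0,0,0],
  ],
)

```text
time_s: 23.2
eef_pos: [629.1, -297.1, 112.0]
ee_rot: [0.475, 0.524, 0.475, -0.524]
force: [-0.1, 0.5, -0.6]
grip_width: 0.998
```

```bash
python3 - <<'E'
from h import *
s=st();C=cam("wrist",s)
snap("wrist","w11.png");print(w2p("wrist",[628,-298,62],C),w2p("wrist",s["eef_pos"]*[1,1,0]+[0,0,62],C))
snap("side","s11.png")
E
```

```text
t 23.2 pos [ 629.1 -297.1  112. ] x [ 0. -0. -1.] y [ 0.995 -0.098  0.   ] F [-0.1  0.5 -0.6] grip 0.998 q [-0.61  0.79  1.04  0.    1.3  -0.51]
[320.81619909 265.62684745] [322.69588349 263.76982825]
```

View pics/w11.png

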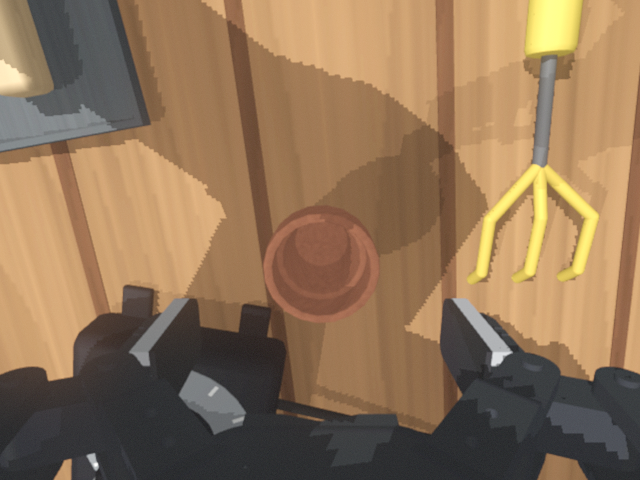

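Pot 2 rim centre (321,264) is aligned with the tool (323,264), and the timer stays clear of the fingers. Grasping.

Emit:
carry_out(
  deltas=[
    [-1,25,0,0,0,0,0],
    [-1,45,0,0,0,0,0],
    [-1,62,-0.5,0,0,0,0],
    [-1,74,-0.5,0,0,0,0],
    [-1,74,-0.5,0,0,0,0],
  ],
)

```text
time_s: 23.92
eef_pos: [628.1, -297.1, 36.7]
ee_rot: [-0.474, -0.524, -0.475, 0.524]
force: [-0.0, -0.1, 0.3]
grip_width: 1.001
```

Emit:
carry_out(
  deltas=[
    [0,0,0,0,0,0,0],
    [1,0,0,0,0,0,0],
    [1,0,0,0,0,0,0],
    [1,0,0,0,0,0,0],
    [1,0,0,0,0,0,0],
  ],
)

```text
time_s: 24.55
eef_pos: [628.9, -297.7, 38.9]
ee_rot: [0.475, 0.524, 0.474, -0.524]
force: [-0.4, 0.2, 6.2]
grip_width: 0.697
```

Emit:
carry_out(
  deltas=[
    [1,-5,0,0,0,0,0],
    [1,-35,0,0,0,0,0],
    [1,-75,0,0,0,0,0],
    [1,-120,0,0,0,0,0],
    [1,-140,0,0,0,0,0],
  ],
)

```text
time_s: 25.18
eef_pos: [628.9, -297.6, 180.7]
ee_rot: [0.476, 0.524, 0.473, -0.524]
force: [-0.2, 0.8, -0.9]
grip_width: 0.696
```

```bash
python3 - <<'E'
from h import *
s=st();go([449.5,222.7,170],down(-5.65))
E
```

```text
t 25.18 pos [ 628.9 -297.6  180.7] x [ 0.003 -0.002 -1.   ] y [ 0.995 -0.099  0.003] F [-0.2  0.8 -0.9] grip 0.696 q [-0.61  0.74  0.96  0.    1.44 -0.51]
delta [   9.1 -229.9 -500.1] rot [-0.   0.1 -0.2]
```

Emit:
carry_out(
  deltas=[
    [1,0,-20,-45,0,0,0],
    [1,0,-45,-98,0,0,0],
    [1,0,-70,-152,0,0,0],
    [1,0,-95,-206,0,0,0],
    [1,0,-120,-260,0,0,0],
  ],
)

```text
time_s: 25.8
eef_pos: [533.7, -25.0, 177.7]
ee_rot: [0.475, 0.524, 0.475, -0.524]
force: [0.4, -0.2, -1.4]
grip_width: 0.693
```

Emit:
carry_out(
  deltas=[
    [1,0,-24,-54,0,0,0],
    [1,0,-48,-108,0,0,0],
    [1,0,-72,-160,0,0,0],
    [1,0,-95,-210,0,0,0],
    [1,0,-110,-240,0,0,0],
  ],
)

```text
time_s: 26.42
eef_pos: [447.7, 225.0, 177.8]
ee_rot: [0.475, 0.524, 0.475, -0.524]
force: [0.8, -0.1, -1.6]
grip_width: 0.692
```

Emit:
carry_out(
  deltas=[
    [1,10,0,0,0,0,0],
    [1,10,0,0,0,0,0],
    [1,10,0,0,0,0,0],
    [1,10,0,0,0,0,0],
    [1,10,0,0,0,0,0],
  ],
)

```text
time_s: 27.05
eef_pos: [449.2, 222.6, 167.8]
ee_rot: [0.475, 0.524, 0.474, -0.524]
force: [-0.4, 0.5, -0.7]
grip_width: 0.696
```

```bash
python3 - <<'E'
from h import *
s=st();go([449.5,222.7,69],down(-5.65));C=cam("wrist",s)
snap("wrist","w12.png",None,1)
E
```

```text
t 27.05 pos [449.2 222.6 167.8] x [ 0.  0. -1.] y [ 0.995 -0.099  0.   ] F [-0.4  0.5 -0.7] grip 0.696 q [ 0.23  0.32  1.66 -0.    1.16  0.33]
delta [98.8  0.3 -0.1] rot [-0.1 -0.  -0. ]
```

View pics/w12.png

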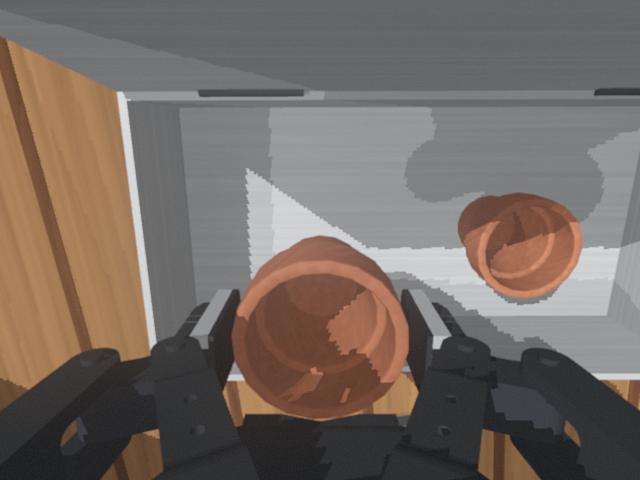

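Pot 1 stands upright in the tin at (522,245). Lowering pot 2 clear of it.

Emit:
carry_out(
  deltas=[
    [1,30,0,0,0,0,0],
    [1,60,0,0,0,0,0],
    [1,80,0,0,0,0,0],
    [1,94,0,0,0,0,0],
    [1,95,0,0,0,0,0],
  ],
)

```text
time_s: 27.72
eef_pos: [448.8, 222.9, 72.2]
ee_rot: [-0.474, -0.524, -0.475, 0.524]
force: [-0.1, -0.9, -0.2]
grip_width: 0.696
```

Emit:
carry_out(
  deltas=[
    [1,1,0,0,0,0,0],
    [1,2,0,0,0,0,0],
    [1,3,0,0,0,0,0],
    [1,4,0,0,0,0,0],
    [1,4,0,0,0,0,0],
  ],
)

```text
time_s: 28.35
eef_pos: [449.1, 223.0, 68.9]
ee_rot: [0.475, 0.524, 0.475, -0.524]
force: [-0.1, 0.5, 2.6]
grip_width: 0.697
```

Emit:
carry_out(
  deltas=[
    [-0.75,0,0,0,0,0,0],
    [-0.75,0,0,0,0,0,0],
    [-0.75,-10,0,0,0,0,0],
    [-0.75,-50,0,0,0,0,0],
    [-0.75,-110,0,0,0,0,0],
  ],
)

```text
time_s: 28.98
eef_pos: [448.2, 222.7, 179.6]
ee_rot: [-0.474, -0.523, -0.475, 0.525]
force: [0.2, -1.0, 0.0]
grip_width: 0.874
```

Emit:
carry_out(
  deltas=[
    [-0.75,-60,0,15,0,0,0],
    [0,-120,0,40,0,0,0],
    [1,-170,0,60,0,0,0],
    [1,-170,0,60,0,0,0],
    [1,-170,0,60,0,0,0],
  ],
)

```text
time_s: 29.6
eef_pos: [442.7, 163.3, 348.2]
ee_rot: [-0.474, -0.524, -0.475, 0.524]
force: [0.1, -0.4, 0.3]
grip_width: 0.019
```

```bash
python3 - <<'E'
from h import *
s=st();snap("wrist","w13.png")
E
```

```text
t 29.6 pos [442.7 163.3 348.2] x [-0.001  0.    -1.   ] y [ 0.995 -0.099 -0.001] F [ 0.1 -0.4  0.3] grip 0.019 q [0.1  0.14 1.42 0.   1.59 0.2 ]
```

No more pictures can be viewed, so from here I check numerically.

```bash
python3 - <<'E'
from h import *
s=st();C=cam("wrist",s)
def comps(im,lo=400):
    h=cv2.cvtColor(im,cv2.COLOR_BGR2HSV);m=((h[...,0]<9)&(h[...,1]>110)&(h[...,2]>50)).astype(np.uint8)
    n,l,t,c=cv2.connectedComponentsWithStats(m)
    return [(t[i].tolist(),c[i].round(1).tolist()) for i in range(1,n) if t[i,4]>lo]
print(comps(cv2.imread("pics/w13.png")))
xh=np.array([.9951,-.0985,0]);yh=np.array([.0985,.9951,0]);o=np.array([509.2,217.8,0])
for c in [(568.5,212.1),(449.1,223)]:
    a=np.linspace(0,6.28,40); pts=[]
    for z,r in((92,30),(70,30),(70,26.5),(30,21.5)):
        pts+= [w2p("wrist",[c[0]+r*np.cos(t),c[1]+r*np.sin(t),z],C) for t in a]
    pts=np.array(pts);lo=pts.min(0);hi=pts.max(0);print("pred bbox",lo.round(),(hi-lo).round())
# lid edge in top view: bright/dark? print edge prediction for angles
im=viewer.capture("top")[:,:,::-1];cv2.imwrite("pics/t13.png",im);print("top",comps(im,60))
im=viewer.capture("side")[:,:,::-1];cv2.imwrite("pics/s13.png",im);print("side",comps(im,60))
for th in(1.5,1.6,1.7,1.75):
    print(th,[w2p("side",o+80*yh+x*xh+(-160*np.cos(th))*yh+[0,0,105+160*np.sin(th)]).round(1).tolist() for x in(-160,160)],[w2p("top",o+80*yh+x*xh+(-160*np.cos(th))*yh+[0,0,105+160*np.sin(th)]).round(1).tolist() for x in(-160,160)])
E
```

```text
t 29.65 pos [442.6 163.4 347.7] x [-0.002 -0.    -1.   ] y [ 0.995 -0.099 -0.002] F [-0.   0.2 -1. ] grip 0.001 q [0.1  0.14 1.42 0.   1.59 0.2 ]
[]
pred bbox [411. 101.] [68. 64.]
pred bbox [292. 102.] [62. 64.]
top [([505, 284, 51, 67, 858], [530.2, 316.7]), ([630, 450, 10, 20, 67], [635.3, 459.5]), ([39, 464, 48, 16, 254], [61.7, 472.6]), ([621, 464, 19, 16, 112], [630.5, 472.7]), ([18, 468, 26, 12, 130], [32.3, 474.3])]
side [([387, 439, 95, 22, 1329], [434.0, 449.0])]
1.5 [[202.2, 155.6], [300.6, 118.2]] [[169.4, 296.4], [187.7, 158.0]]
1.6 [[199.3, 152.6], [297.4, 115.6]] [[162.3, 295.7], [180.8, 157.3]]
1.7 [[196.6, 150.1], [294.4, 113.6]] [[155.3, 295.1], [174.1, 156.8]]
1.75 [[195.3, 149.1], [292.9, 112.7]] [[152.0, 294.8], [170.9, 156.7]]
```

```bash
python3 - <<'E'
from h import *
im=cv2.imread("pics/w13.png");h=cv2.cvtColor(im,cv2.COLOR_BGR2HSV)
m=((h[...,0]<13)&(h[...,1]>110)&(h[...,2]>60)).astype(np.uint8)
n,l,t,c=cv2.connectedComponentsWithStats(m)
print([t[i].tolist() for i in range(1,n) if t[i,4]>300]); print(h[133,[323,445]])
t13=cv2.imread("pics/t13.png");print(t13[210:250:8,150:215:3].mean(2).astype(int))
# lid-outline via saturation low run in side image along the row through lid edge middle
s13=cv2.imread("pics/s13.png")
for v in range(110,175,8): print(v,cv2.cvtColor(s13,cv2.COLOR_BGR2HSV)[v,180:300:6,1].tolist())
E
```

```text
[[0, 0, 93, 319, 2144], [108, 0, 80, 347, 2040], [411, 105, 64, 61, 1494], [292, 110, 59, 58, 841], [250, 217, 23, 114, 691], [530, 217, 15, 170, 1063], [442, 239, 9, 106, 613], [611, 306, 19, 121, 726]]
[[  8 100 125]
 [  9 104 113]]
[[ 64  62  60  73  74 119  98  87  87  93  93  89  94  92  89  98 104 105
  110 107 114 117]
 [ 56  62  58 140 148 151 133  95 145 149 150 149 154 157 157 164 159 163
  165 164 166 170]
 [ 61  60  60 183 181 184 140 177 182 185 185 185 189 191 190 196 193 191
  193 197 197 198]
 [ 58  59  69 201 204 208 192 115 209 210 213 213 214 214 214 216 216 219
  218 219 219 218]
 [ 60  61  61 192 206 206 211  88 222 220 220 221 222 219 218 219 218 218
  218 216 217 216]]
110 [112, 108, 108, 109, 108, 110, 108, 107, 107, 127, 7, 28, 27, 28, 22, 20, 55, 122, 128, 16]
118 [109, 109, 110, 107, 109, 110, 128, 132, 129, 8, 10, 118, 28, 16, 27, 28, 101, 2, 4, 70]
126 [107, 109, 110, 132, 130, 131, 128, 48, 179, 179, 178, 28, 26, 27, 5, 6, 4, 4, 6, 8]
134 [130, 132, 130, 130, 62, 179, 182, 179, 179, 121, 5, 3, 18, 6, 6, 4, 6, 6, 4, 4]
142 [130, 39, 180, 182, 181, 172, 14, 3, 3, 2, 2, 3, 4, 4, 4, 4, 4, 4, 6, 4]
150 [182, 181, 181, 5, 6, 4, 2, 6, 2, 3, 6, 6, 2, 6, 6, 6, 4, 6, 4, 4]
158 [179, 179, 181, 24, 6, 4, 6, 4, 2, 4, 4, 4, 6, 4, 4, 4, 4, 4, 6, 4]
166 [176, 176, 178, 170, 6, 6, 4, 6, 6, 4, 6, 4, 4, 4, 4, 4, 6, 6, 6, 4]
174 [177, 177, 177, 175, 2, 4, 4, 4, 4, 6, 4, 4, 4, 4, 4, 4, 4, 4, 4, 4]
```

Both pots match the predicted upright outlines (bounding boxes within a few px), and the lid is at ~1.7 rad. Next: go behind the lid and close it.

```bash
python3 - <<'E'
from h import *
xh=np.array([.9951,-.0985,0]);yh=np.array([.0985,.9951,0]);o=np.array([509.2,217.8,0])
st();go(o+145*yh+[0,0,348],down(-5.65))
for th in np.arange(1.7,-.01,-.1): print(round(th,1),"y'",round(91-135*np.cos(th)+4*np.sin(th),1),"z",round(105+135*np.sin(th)+4*np.cos(th),1))
E
```

```text
t 29.75 pos [442.7 163.5 347.6] x [-0.002 -0.    -1.   ] y [ 0.995 -0.098 -0.002] F [-0.1 -0.3  0.6] grip 0.004 q [0.1  0.14 1.42 0.   1.59 0.2 ]
delta [  -0.7   60.9 -205.5] rot [0.  0.  0.1]
1.7 y' 112.4 z 238.4
1.6 y' 98.9 z 239.8
1.5 y' 85.4 z 239.9
1.4 y' 72.0 z 238.7
1.3 y' 58.7 z 236.2
1.2 y' 45.8 z 232.3
1.1 y' 33.3 z 227.1
1.0 y' 21.4 z 220.8
0.9 y' 10.2 z 213.2
0.8 y' -0.2 z 204.6
0.7 y' -9.7 z 195.0
0.6 y' -18.2 z 184.5
0.5 y' -25.6 z 173.2
0.4 y' -31.8 z 161.3
0.3 y' -36.8 z 148.7
0.2 y' -40.5 z 135.7
0.1 y' -42.9 z 122.5
-0.0 y' -44.0 z 109.0
```

Emit:
carry_out(
  deltas=[
    [1,0,20,-50,0,0,0],
    [1,0,40,-105,0,0,0],
    [1,0,61,-160,0,0,0],
    [1,0,61,-205,0,0,0],
    [1,0,61,-205,0,0,0],
  ],
)

```text
time_s: 30.38
eef_pos: [523.4, 364.0, 346.0]
ee_rot: [-0.475, -0.522, -0.476, 0.524]
force: [0.6, 0.0, 0.2]
grip_width: 0.001
```

Emit:
carry_out(
  deltas=[
    [1,20,0,0,0,0,0],
    [1,50,0,0,0,0,0],
    [1,85,0,0,0,0,0],
    [1,110,0,0,0,0,0],
    [1,110,0,0,0,0,0],
  ],
)

```text
time_s: 31.0
eef_pos: [523.2, 360.3, 236.8]
ee_rot: [-0.474, -0.523, -0.475, 0.526]
force: [0.2, -0.5, 0.8]
grip_width: 0.005
```

Emit:
carry_out(
  deltas=[
    [1,0,0,15,0,0,0],
    [1,0,0,30,0,0,0],
    [1,0,0,40,0,0,0],
    [1,0,0,50,0,0,0],
    [1,0,0,55,0,0,0],
  ],
)

```text
time_s: 31.62
eef_pos: [518.6, 305.9, 238.9]
ee_rot: [0.475, 0.524, 0.475, -0.524]
force: [0.4, 1.8, 1.5]
grip_width: 0.001
```

```bash
python3 - <<'E'
from h import *
xh=np.array([.9951,-.0985,0]);yh=np.array([.0985,.9951,0]);o=np.array([509.2,217.8,0])
s=st();d=s["eef_pos"]-o;print(d@xh,d@yh,d[2])
im=viewer.capture("side");cv2.imwrite("pics/s14.png",im[:,:,::-1])
h=cv2.cvtColor(im,cv2.COLOR_RGB2HSV)
for v in range(134,175,8): print(v,h[v,180:300:6,1].tolist())
E
```

```text
t 31.62 pos [518.6 305.9 238.9] x [ 0.  0. -1.] y [ 0.995 -0.099  0.   ] F [0.4 1.8 1.5] grip 0.001 q [0.34 0.48 1.24 0.   1.42 0.44]
0.6960152718940124 88.58168341946599 238.9137011129062
134 [129, 131, 129, 129, 61, 181, 183, 180, 180, 180, 181, 36, 9, 10, 4, 6, 4, 2, 6, 5]
142 [128, 39, 182, 178, 181, 180, 180, 180, 178, 49, 4, 4, 4, 4, 4, 4, 2, 4, 4, 4]
150 [182, 178, 182, 182, 182, 143, 8, 4, 4, 4, 6, 2, 4, 4, 4, 6, 4, 4, 4, 4]
158 [179, 179, 178, 182, 6, 4, 4, 6, 4, 4, 4, 6, 2, 4, 6, 4, 4, 4, 4, 5]
166 [177, 176, 181, 177, 10, 4, 4, 6, 4, 4, 4, 4, 6, 4, 4, 4, 4, 4, 6, 5]
174 [177, 175, 177, 175, 35, 6, 4, 6, 6, 6, 6, 4, 6, 4, 2, 6, 4, 4, 4, 4]
```

Lid edge moved (force +1.8 N on the tool, edge shifted in side view). Continuing down the arc.

Emit:
carry_out(
  deltas=[
    [1,0,0,10,0,0,0],
    [1,0,0,20,0,0,0],
    [1,2,0,30,0,0,0],
    [1,5,0,40,0,0,0],
    [1,8,0,45,0,0,0],
  ],
)

```text
time_s: 32.3
eef_pos: [514.1, 260.9, 230.6]
ee_rot: [0.475, 0.524, 0.474, -0.524]
force: [-0.1, 0.9, 1.2]
grip_width: 0.004
```

Emit:
carry_out(
  deltas=[
    [1,4,0,10,0,0,0],
    [1,10,0,21,0,0,0],
    [1,17,0,32,0,0,0],
    [1,25,0,42,0,0,0],
    [1,30,0,46,0,0,0],
  ],
)

```text
time_s: 32.92
eef_pos: [509.4, 215.1, 200.0]
ee_rot: [-0.474, -0.524, -0.475, 0.525]
force: [-0.5, 1.3, 1.8]
grip_width: 0.005
```

Emit:
carry_out(
  deltas=[
    [1,9,0,8,0,0,0],
    [1,18,0,16,0,0,0],
    [1,28,0,23,0,0,0],
    [1,38,0,29,0,0,0],
    [1,43,0,32,0,0,0],
  ],
)

```text
time_s: 33.55
eef_pos: [506.1, 183.7, 156.8]
ee_rot: [-0.474, -0.524, -0.475, 0.524]
force: [-0.2, 0.9, 0.4]
grip_width: 0.001
```

Emit:
carry_out(
  deltas=[
    [1,8,0,3,0,0,0],
    [1,16,0,6,0,0,0],
    [1,24,0,8,0,0,0],
    [1,32,0,10,0,0,0],
    [1,38,0,11,0,0,0],
  ],
)

```text
time_s: 34.17
eef_pos: [505.2, 173.1, 119.0]
ee_rot: [-0.475, -0.524, -0.475, 0.524]
force: [-1.3, 0.5, 0.1]
grip_width: 0.002
```

```bash
python3 - <<'E'
from h import *
xh=np.array([.9951,-.0985,0]);yh=np.array([.0985,.9951,0]);o=np.array([509.2,217.8,0])
s=st();d=s["eef_pos"]-o;print(d@xh,d@yh,d[2])
E
```

```text
t 34.17 pos [505.2 173.1 119. ] x [-0. -0. -1.] y [ 0.995 -0.099 -0.   ] F [-1.3  0.5  0.1] grip 0.002 q [0.11 0.45 1.62 0.   1.08 0.21]
0.43055794826303373 -44.90792183644073 119.03787918282293
```

Emit:
carry_out(
  deltas=[
    [1,3,0,5,0,0,0],
    [1,5,0,12,0,0,0],
    [1,7,0,18,0,0,0],
    [1,9,0,18,0,0,0],
    [1,10,0,18,0,0,0],
  ],
)

```text
time_s: 34.8
eef_pos: [503.5, 155.2, 109.6]
ee_rot: [-0.475, -0.524, -0.475, 0.524]
force: [-0.5, -0.5, 0.7]
grip_width: 0.002
```

Emit:
carry_out(
  deltas=[
    [1,1,0,0,0,0,0],
    [1,2,0,0,0,0,0],
    [1,3,0,0,0,0,0],
    [1,3,0,0,0,0,0],
    [1,3,0,0,0,0,0],
  ],
)

```text
time_s: 35.42
eef_pos: [503.7, 155.3, 108.8]
ee_rot: [0.475, 0.524, 0.474, -0.524]
force: [-8.4, -3.0, 21.7]
grip_width: -0.004
```

```bash
python3 - <<'E'
from h import *
st()
E
```

```text
t 35.42 pos [503.7 155.3 108.8] x [ 0.001 -0.    -1.   ] y [ 0.995 -0.098  0.001] F [-8.4 -3.  21.7] grip -0.004 q [ 0.08  0.45  1.65 -0.    1.04  0.18]
```

Pressed 21.7 N with the fingertip at z=108.8, which is the shut lid's top (109). Now going above the timer to measure the knob.

Emit:
carry_out(
  deltas=[
    [1,-10,0,0,0,0,0],
    [1,-60,0,0,0,0,0],
    [-1,-115,0,0,-5,0,0],
    [-1,-115,0,50,-15,0,0],
    [-1,-115,0,110,-25,0,0],
  ],
)

```text
time_s: 36.05
eef_pos: [493.2, 49.5, 222.2]
ee_rot: [0.576, 0.411, 0.575, -0.41]
force: [1.4, -0.4, -0.0]
grip_width: 0.635
```

```bash
python3 - <<'E'
from h import *
xh=np.array([.9951,-.0985,0]);yh=np.array([.0985,.9951,0]);o=np.array([509.2,217.8,0])
st();go([517,-408,220],down(73))
im=viewer.capture("side");cv2.imwrite("pics/s15.png",im[:,:,::-1]);h=cv2.cvtColor(im,cv2.COLOR_RGB2HSV)
# lid free-edge right part brightness profile across the edge, vs predictions
for th in (0,.03,.1): print(th,[w2p("side",o+80*yh+x*xh-160*np.cos(th)*yh+[0,0,105+160*np.sin(th)]).round(1).tolist() for x in(-140,-80,80,140)])
for x in(-140,-80,80,140):
    u,v=w2p("side",o+x*xh-80*yh+[0,0,105]).round().astype(int); print(v,u,im[v-14:v+10,u].mean(1).astype(int).tolist())
E
```

```text
t 36.05 pos [493.2  49.5 222.2] x [ 0.001 -0.    -1.   ] y [0.946 0.326 0.001] F [ 1.4 -0.4 -0. ] grip 0.635 q [-0.14  0.26  1.6   0.    1.29 -0.47]
delta [   2.3 -126.5  440.3] rot [-54.    0.1  -0. ]
0 [[242.0, 227.2], [260.7, 218.7], [307.8, 197.2], [324.4, 189.6]]
0.03 [[241.8, 225.9], [260.6, 217.4], [307.8, 195.9], [324.4, 188.3]]
0.1 [[241.4, 222.7], [260.2, 214.2], [307.6, 192.8], [324.4, 185.2]]
227 242 [222, 222, 222, 222, 221, 215, 200, 217, 220, 220, 221, 215, 181, 123, 132, 138, 139, 140, 140, 139, 138, 138, 139, 140]
219 261 [220, 220, 221, 221, 215, 198, 212, 219, 220, 221, 216, 185, 131, 126, 138, 140, 140, 140, 140, 140, 140, 141, 141, 139]
197 308 [47, 71, 144, 208, 223, 223, 220, 222, 222, 222, 221, 213, 173, 109, 126, 138, 140, 140, 139, 139, 139, 140, 140, 139]
190 324 [137, 133, 103, 69, 111, 180, 216, 220, 217, 213, 210, 196, 128, 107, 129, 134, 135, 135, 133, 132, 132, 135, 133, 133]
```

Lid edge in the side view fits the shut position. On to the timer.

Emit:
carry_out(
  deltas=[
    [-1,0,-15,55,-8,0,0],
    [-1,0,-30,112,-18,0,0],
    [-1,0,-45,170,-28,0,0],
    [-1,0,-60,228,-38,0,0],
    [-1,0,-75,285,-48,0,0],
  ],
)

```text
time_s: 36.72
eef_pos: [513.0, -245.2, 221.8]
ee_rot: [0.693, 0.141, 0.693, -0.141]
force: [-0.4, 0.4, 0.6]
grip_width: 1.001
```

```bash
python3 - <<'E'
from h import *
st();go([517,-408,220],down(73))
E
```

```text
t 36.73 pos [ 513.  -245.2  221.8] x [ 0.  0. -1.] y [0.392 0.92  0.   ] F [-0.4  0.4  0.6] grip 1.001 q [-0.65  0.42  1.38  0.    1.35 -1.82]
delta [   1.8 -148.2   67.5] rot [-6.1  0.  -0. ]
```

Emit:
carry_out(
  deltas=[
    [-1,2,-50,20,-3,0,0],
    [-1,2,-100,45,-6.1,0,0],
    [-1,2,-148,67.5,-6.1,0,0],
    [-1,2,-148,67.5,-6.1,0,0],
    [-1,2,-148,67.5,-6.1,0,0],
  ],
)

```text
time_s: 37.35
eef_pos: [516.3, -405.4, 219.4]
ee_rot: [0.699, 0.107, 0.699, -0.106]
force: [-0.6, -0.3, 0.3]
grip_width: 1.0
```

```bash
python3 - <<'E'
from h import *
s=st();C=cam("wrist",s);im=viewer.capture("wrist")[:,:,::-1];cv2.imwrite("pics/w16.png",im)
# rectify to a top-down plane at z=81 (knob top) and z=40 (face), 0.5 mm/px
def rect(z,c,half=70,k=1.0):
    g=np.arange(-half,half+1,k);out=np.zeros((len(g),len(g),2),np.float32)
    for i,a in enumerate(g):
        for j,b in enumerate(g): out[i,j]=w2p("wrist",[c[0]-a,c[1]-b,z],C)
    return cv2.remap(im,out[...,0],out[...,1],cv2.INTER_LINEAR)
for z,n in((81,"k"),(40,"f")):
    r=rect(z,(517,-408));cv2.imwrite(f"pics/r{n}.png",r)
    g=cv2.cvtColor(r,cv2.COLOR_BGR2HSV);w=(g[...,2]>170)&(g[...,1]<50)
    n_,l,t,ce=cv2.connectedComponentsWithStats(w.astype(np.uint8))
    for i in range(1,n_):
        if t[i,4]>5:
            v,u=np.nonzero(l==i);X=517-(v-70);Y=-408-(u-70)
            cov=np.cov(np.array([X,Y]));e,V=np.linalg.eigh(cov)
            print(n,t[i,4],"c",X.mean().round(1),Y.mean().round(1),"ang",np.degrees(np.arctan2(V[1,1],V[0,1])).round(1),"len",np.sqrt(12*np.maximum(e,0)).round(1))
E
```

```text
t 37.35 pos [ 516.3 -405.4  219.4] x [-0.     0.001 -1.   ] y [0.298 0.955 0.001] F [-0.6 -0.3  0.3] grip 1.0 q [-0.84  0.62  1.06  0.    1.46 -2.11]
k 14 c 550.1 -421.2 ang 163.7 len [1.6 9.7]
k 12 c 541.0 -380.1 ang -135.9 len [1.9 6.6]
k 9 c 540.2 -440.8 ang 135.0 len [1.3 6.7]
k 16 c 521.5 -370.0 ang 74.5 len [1.7 9.8]
k 9 c 520.8 -451.6 ang 106.1 len [1.5 6.5]
k 53 c 504.3 -409.4 ang 164.2 len [ 2.1 24.6]
k 8 c 499.6 -368.2 ang 101.5 len [1.4 5.9]
k 13 c 499.0 -450.0 ang 73.6 len [1.5 8.7]
k 13 c 480.0 -379.0 ang 135.0 len [2.  6.3]
k 9 c 479.2 -440.2 ang 45.0 len [1.3 6.7]
k 56 c 472.1 -399.2 ang 163.6 len [ 4.1 13.7]
k 10 c 468.4 -420.7 ang -164.3 len [1.7 6.1]
f 19 c 564.2 -426.4 ang 164.5 len [ 1.7 11.6]
f 10 c 554.0 -379.5 ang 46.8 len [1.3 7.4]
f 10 c 553.5 -449.0 ang 136.8 len [1.3 7.4]
f 21 c 531.6 -368.2 ang 75.1 len [ 1.9 11.1]
f 13 c 530.9 -461.5 ang 105.3 len [1.6 8. ]
f 68 c 512.4 -413.0 ang 164.5 len [ 2.4 28.5]
f 11 c 506.7 -365.9 ang 102.6 len [1.7 6.8]
f 20 c 506.1 -458.8 ang 73.8 len [ 1.8 11.8]
f 16 c 484.5 -378.5 ang 135.0 len [2.  7.7]
f 12 c 483.5 -448.2 ang -137.5 len [1.6 8.3]
f 74 c 475.1 -401.4 ang 163.6 len [ 4.7 15.7]
f 13 c 470.8 -425.9 ang -164.1 len [1.9 7.1]
```

The line points at 164°, straight at the zero tick, so the dial is at 0. Timer centre ≈ (519,-413.5). Descending onto the bar.

```bash
python3 - <<'E'
from h import *
st();go([519,-413.5,100],down(74.2));go([519,-413.5,57],down(74.2))
E
```

```text
t 37.4 pos [ 516.4 -405.   219.8] x [ 0.  0. -1.] y [0.297 0.955 0.   ] F [0.3 0.6 0.1] grip 1.003 q [-0.84  0.62  1.06  0.    1.46 -2.11]
delta [119.8  -7.4   5. ] rot [-1.5 -0.  -0. ]
delta [162.8  -7.4   5. ] rot [-1.5 -0.  -0. ]
```

Emit:
carry_out(
  deltas=[
    [-0.3,40,-4,3,-1.5,0,0],
    [-0.3,80,-7.4,5,-1.5,0,0],
    [-0.3,120,-7.4,5,-1.5,0,0],
    [-0.3,150,-7.4,5,-1.5,0,0],
    [-0.3,162,-7.4,5,-1.5,0,0],
  ],
  newtons=60,
)

```text
time_s: 38.02
eef_pos: [518.7, -413.0, 56.5]
ee_rot: [0.7, 0.097, 0.701, -0.096]
force: [-0.0, -0.8, -0.2]
grip_width: 0.65
```

Emit:
carry_out(
  deltas=[
    [0.3,0,0,0,0,0,0],
    [1,0,0,0,0,0,0],
    [1,0,0,0,0,0,0],
    [1,0,0,0,0,0,0],
    [1,0,0,0,0,0,0],
  ],
)

```text
time_s: 38.65
eef_pos: [519.5, -414.6, 59.6]
ee_rot: [0.701, 0.097, 0.7, -0.098]
force: [-0.1, 3.7, 6.8]
grip_width: 0.194
```

```bash
python3 - <<'E'
from h import *
st()
E
```

```text
t 38.65 pos [ 519.5 -414.6   59.6] x [ 0.002 -0.001 -1.   ] y [ 0.272  0.962 -0.001] F [-0.1  3.7  6.8] grip 0.194 q [-0.85  0.78  1.22  0.    1.14 -2.14]
```

Emit:
carry_out(
  deltas=[
    [1,-3,0,0,0,0,0],
    [1,-6,0,0,0,0,0],
    [1,-9,0,0,0,0,0],
    [1,-12,0,0,0,0,0],
    [1,-12,0,0,0,0,0],
  ],
)

```text
time_s: 39.28
eef_pos: [519.3, -414.5, 69.7]
ee_rot: [0.701, 0.097, 0.7, -0.097]
force: [5.7, 0.7, -4.3]
grip_width: 0.192
```

Emit:
carry_out(
  deltas=[
    [1,0,0,0,0,0,0],
    [1,0,0,0,0,0,0],
    [1,0,0,0,0,0,0],
    [1,0,0,0,0,0,0],
    [1,0,0,0,0,0,0],
  ],
)

```text
time_s: 39.9
eef_pos: [519.3, -414.5, 69.7]
ee_rot: [0.701, 0.097, 0.7, -0.097]
force: [5.3, 2.2, -4.4]
grip_width: 0.192
```

```bash
python3 - <<'E'
from h import *
st()
E
```

```text
t 39.9 pos [ 519.3 -414.5   69.7] x [ 0.001 -0.    -1.   ] y [0.273 0.962 0.   ] F [ 5.3  2.2 -4.4] grip 0.192 q [-0.85  0.77  1.21  0.    1.16 -2.15]
```

Knob out 10 mm (59.6 → 69.7). Turning 120° clockwise.

Emit:
carry_out(
  deltas=[
    [1,0,0,0,8,0,0],
    [1,0,0,0,16,0,0],
    [1,0,0,0,24,0,0],
    [1,0,0,0,32,0,0],
    [1,0,0,0,40,0,0],
  ],
)

```text
time_s: 40.52
eef_pos: [519.2, -414.4, 69.7]
ee_rot: [0.624, 0.333, 0.624, -0.332]
force: [5.4, 2.1, -2.7]
grip_width: 0.196
```

Emit:
carry_out(
  deltas=[
    [1,0,0,0,8,0,0],
    [1,0,0,0,16,0,0],
    [1,0,0,0,24,0,0],
    [1,0,0,0,32,0,0],
    [1,0,0,0,40,0,0],
  ],
)

```text
time_s: 41.15
eef_pos: [519.2, -414.3, 69.7]
ee_rot: [0.473, 0.526, 0.473, -0.525]
force: [4.0, 1.6, -2.9]
grip_width: 0.196
```

Emit:
carry_out(
  deltas=[
    [1,0,0,0,8,0,0],
    [1,0,0,0,16,0,0],
    [1,0,0,0,24,0,0],
    [1,0,0,0,32,0,0],
    [1,0,0,0,40,0,0],
  ],
)

```text
time_s: 41.78
eef_pos: [519.2, -414.2, 69.7]
ee_rot: [0.264, 0.656, 0.264, -0.655]
force: [6.1, 1.8, -2.6]
grip_width: 0.191
```

Emit:
carry_out(
  deltas=[
    [1,0,0,0,0,0,0],
    [1,0,0,0,0,0,0],
    [1,0,0,0,0,0,0],
    [1,0,0,0,0,0,0],
    [1,0,0,0,0,0,0],
  ],
)

```text
time_s: 42.4
eef_pos: [519.2, -414.2, 69.7]
ee_rot: [0.266, 0.656, 0.266, -0.655]
force: [5.2, 2.2, -2.7]
grip_width: 0.192
```

```bash
python3 - <<'E'
from h import *
s=st();y=rot(s["ee_rot"]).as_matrix()[:,1];print(np.degrees(np.arctan2(y[1],y[0])),74.2-120,s["wrist_torque"])
E
```

```text
t 42.4 pos [ 519.2 -414.2   69.7] x [ 0.001  0.001 -1.   ] y [ 0.697 -0.717  0.   ] F [ 5.2  2.2 -2.7] grip 0.192 q [-0.85  0.77  1.21  0.    1.16 -0.05]
-45.83254261620216 -45.8 [ 0.52940535 -0.83309222 -0.0593263 ]
```

Emit:
carry_out(
  deltas=[
    [1,3,0,0,0,0,0],
    [1,6,0,0,0,0,0],
    [1,9,0,0,0,0,0],
    [1,12,0,0,0,0,0],
    [1,13,0,0,0,0,0],
  ],
)

```text
time_s: 43.02
eef_pos: [519.4, -414.4, 59.5]
ee_rot: [0.266, 0.656, 0.266, -0.655]
force: [-1.9, 9.6, 19.8]
grip_width: 0.191
```

Emit:
carry_out(
  deltas=[
    [1,1,0,0,0,0,0],
    [1,1,0,0,0,0,0],
    [1,1,0,0,0,0,0],
    [1,1,0,0,0,0,0],
    [1,1,0,0,0,0,0],
  ],
)

```text
time_s: 43.65
eef_pos: [519.4, -414.4, 59.4]
ee_rot: [0.267, 0.656, 0.265, -0.655]
force: [-3.0, 9.2, 22.0]
grip_width: 0.193
```

```bash
python3 - <<'E'
from h import *
st()
E
```

```text
t 43.65 pos [ 519.4 -414.4   59.4] x [ 0.002 -0.001 -1.   ] y [ 0.697 -0.717  0.002] F [-3.   9.2 22. ] grip 0.193 q [-0.85  0.78  1.22  0.    1.14 -0.05]
```

Knob back at 59.4 (home) with 22 N. Releasing and lifting for a check.

Emit:
carry_out(
  deltas=[
    [0.3,0,0,0,0,0,0],
    [-0.3,0,0,0,0,0,0],
    [-0.3,0,0,0,0,0,0],
    [-0.3,-20,0,0,0,0,0],
    [-0.3,-60,0,0,0,0,0],
  ],
)

```text
time_s: 44.28
eef_pos: [518.2, -414.3, 116.1]
ee_rot: [-0.265, -0.655, -0.267, 0.656]
force: [0.3, -0.5, 0.2]
grip_width: 0.65
```

Emit:
carry_out(
  deltas=[
    [-0.3,-50,0,0,0,0,0],
    [-1,-100,0,0,0,0,0],
    [-1,-100,0,0,0,0,0],
    [-1,-100,0,0,0,0,0],
    [-1,-100,0,0,0,0,0],
  ],
)

```text
time_s: 44.9
eef_pos: [518.4, -414.3, 214.4]
ee_rot: [-0.265, -0.655, -0.267, 0.656]
force: [-0.5, -0.2, -0.6]
grip_width: 1.001
```

```bash
python3 - <<'E'
from h import *
s=st();C=cam("wrist",s);im=viewer.capture("wrist")[:,:,::-1];cv2.imwrite("pics/w17.png",im)
g=np.arange(-70,71);out=np.zeros((141,141,2),np.float32)
for z in(81,40):
    for i,a in enumerate(g):
        for j,b in enumerate(g): out[i,j]=w2p("wrist",[519-a,-413.5-b,z],C)
    r=cv2.cvtColor(cv2.remap(im,out[...,0],out[...,1],cv2.INTER_LINEAR),cv2.COLOR_BGR2HSV)
    n,l,t,c=cv2.connectedComponentsWithStats(((r[...,2]>170)&(r[...,1]<50)).astype(np.uint8))
    for i in range(1,n):
        if 5<t[i,4]<400:
            v,u=np.nonzero(l==i);X=70.-v;Y=70.-u
            e,V=np.linalg.eigh(np.cov(np.array([X,Y])))
            print(z,t[i,4],"rel",X.mean().round(1),Y.mean().round(1),"dir",np.degrees(np.arctan2(Y.mean(),X.mean())).round(1),"ang",np.degrees(np.arctan2(V[1,1],V[0,1])).round(1),"len",np.sqrt(12*np.maximum(e,0)).round(1))
# scraper and lid from the top view vs start
a=cv2.imread("pics/top0.png").astype(int);b=viewer.capture("top")[:,:,::-1].astype(int);cv2.imwrite("pics/t17.png",b)
d=(np.abs(a-b).max(2)>50)
for n,(u0,v0,u1,v1) in dict(lid=(183,175,265,310),tray=(297,234,394,288),crate=(72,174,160,290),grey=(255,115,305,168),cult=(332,140,434,168)).items(): print(n,d[v0:v1,u0:u1].mean().round(3))
h=cv2.cvtColor(b.astype(np.uint8),cv2.COLOR_BGR2HSV)[234:288,297:394]
m=(h[...,2]>190)&(h[...,1]>60);v,u=np.nonzero(m);print("handle px",u.mean()+297,v.mean()+234,m.sum())
h0=cv2.cvtColor(a.astype(np.uint8),cv2.COLOR_BGR2HSV)[234:288,297:394];m=(h0[...,2]>190)&(h0[...,1]>60);v,u=np.nonzero(m);print("start",u.mean()+297,v.mean()+234,m.sum())
E
```

```text
t 44.9 pos [ 518.4 -414.3  214.4] x [-0.002  0.002 -1.   ] y [ 0.697 -0.717 -0.002] F [-0.5 -0.2 -0.6] grip 1.001 q [-0.85  0.64  1.04 -0.    1.46 -0.05]
81 8 rel 46.8 16.4 dir 19.3 ang -168.5 len [1.4 5.9]
81 14 rel 44.5 -5.5 dir -7.0 ang 163.4 len [ 1.4 10.4]
81 9 rel 34.8 -25.2 dir -36.0 ang 135.0 len [1.3 6.7]
81 45 rel 10.8 11.0 dir 45.5 ang -136.2 len [ 1.8 24.5]
81 14 rel 16.1 45.2 dir 70.4 ang 76.8 len [ 1.4 10. ]
81 7 rel 15.6 -36.4 dir -66.9 ang 104.1 len [1.1 6.1]
81 7 rel -5.6 47.4 dir 96.7 ang 104.1 len [1.1 6.1]
81 12 rel -6.3 -34.2 dir -100.5 ang 73.9 len [ 1.3 10.1]
81 9 rel -25.2 36.8 dir 124.4 ang 135.0 len [1.3 6.7]
81 8 rel -26.0 -24.5 dir -136.7 ang -137.9 len [1.3 6. ]
81 52 rel -33.0 16.3 dir 153.8 ang 163.5 len [ 3.9 13.6]
81 9 rel -36.8 -5.0 dir -172.3 ang -162.9 len [1.5 6.7]
40 12 rel 47.2 11.8 dir 14.1 ang -165.2 len [1.7 7.3]
40 17 rel 44.6 -13.3 dir -16.6 ang 163.5 len [ 1.7 10.6]
40 6 rel 35.3 35.2 dir 44.9 ang -150.8 len [1.4 4.7]
40 10 rel 33.5 -36.0 dir -47.1 ang 136.8 len [1.3 7.4]
40 18 rel 11.7 44.9 dir 75.4 ang 75.2 len [ 1.6 11.7]
40 66 rel 3.9 4.2 dir 47.2 ang -136.4 len [ 2.3 28.3]
40 11 rel 10.9 -48.2 dir -77.2 ang 104.4 len [1.6 7.6]
40 11 rel -13.3 47.5 dir 105.6 ang 102.3 len [1.5 8. ]
40 17 rel -14.2 -46.5 dir -107.0 ang 73.3 len [ 1.6 11.3]
40 10 rel -35.5 35.0 dir 135.4 ang 136.8 len [1.3 7.4]
40 9 rel -36.8 -35.2 dir -136.2 ang 45.0 len [1.3 6.7]
40 71 rel -44.8 11.9 dir 165.1 ang 163.0 len [ 4.5 15.9]
40 12 rel -49.1 -12.7 dir -165.5 ang -168.2 len [1.8 7. ]
lid 0.0
tray 0.359
crate 0.0
grey 0.0
cult 0.002
handle px 345.625 257.0625 16
start 357.67462686567166 255.34925373134328 335[ WARN:0@4.610] global loadsave.cpp:1063 imwrite_ Unsupported depth image for selected encoder is fallbacked to CV_8U.
```

```bash
python3 - <<'E'
from h import *
for f in("top0","t1","t13","t17"):
    h=cv2.cvtColor(cv2.imread(f"pics/{f}.png"),cv2.COLOR_BGR2HSV)
    m=((h[...,0]<10)&(h[...,1]>120)&(h[...,2]>60)).astype(np.uint8)
    n,l,t,c=cv2.connectedComponentsWithStats(cv2.morphologyEx(m,cv2.MORPH_CLOSE,np.ones((3,3))))
    print(f,[t[i].tolist() for i in range(1,n) if t[i,4]>40 and t[i,2]<40 and t[i,3]<40])
t=cv2.imread("pics/t17.png");print(t[320:480:20,265:420:12].tolist()[0][:3]); print(cv2.cvtColor(t,cv2.COLOR_BGR2HSV)[320:480:16,260:420:12,1])
E
```

```text
top0 [[409, 186, 23, 23, 396], [336, 190, 22, 23, 390], [621, 451, 19, 29, 427]]
t1 [[409, 187, 22, 22, 387], [336, 190, 22, 20, 292], [620, 450, 20, 30, 430]]
t13 [[621, 450, 19, 30, 428]]
t17 [[621, 450, 19, 30, 349]]
[[113, 130, 140], [150, 173, 187], [161, 189, 202]]
[[143  49  53  75  50  49  43  43  48  50  53  50  53  47]
 [ 52  50  49  48  52 119  48  46  44  50  50  50  52  54]
 [ 48  52  50 118 120 120 123  49  46  41  50  47  52  52]
 [ 53  52 130 119 132 143 123 138  50  49  43  49  50  77]
 [ 60  51 147 147 119 131 129 136 133  52  51  45  85 150]
 [ 53  51  53  50  53  50  23 135 136 132 126 132 150 145]
 [ 48  48  50  46  56  48  41  54 141 152 122 143 149 153]
 [ 53  46  46  45  52  61  58  50 147 143 148 151 148 154]
 [ 66  52  81  81  79  77  64  51 163 151 155 147 153 152]
 [137  57  79  77  74  77  91  51 147 136 153 154 166 151]]
```

Only two pots were out, and both are in the tin. The component at (621,450) is off to the side and belongs to the background. Handing in.

```bash
python3 - <<'E'
from rig import order
print(order.finish_job())
E
```

```text
the job is handed in; nothing more can be done
None
```

I ran every step of the task and handed the job in at about 45 s of the 192 s; no verdict was reported.

**What was done**
- I levered the lid up at its notch with the larger scraper from the tray, swung it open with the blade, and laid the scraper back in its tray.
- Both pots that were out went into the tin, and I pushed the lid shut. I found no third pot in the camera views.
- I pulled the timer knob out about 10 mm, turned it 120° clockwise and pushed it home.

**Last checks**
- **Pots:** their outlines in the wrist image matched the predicted upright positions to within a few pixels, taken just before the lid was closed.
- **Lid:** it took 22 N of push at fingertip height 108.8 mm, where the shut lid's top is 109 mm. The final top view of the lid is the same as at the start.
- **Timer:** the pointer moved from 164° (the zero tick) to 44°, which is the 40-minute tick. The gripper was back at its starting height before release, so the knob is in.
- **Bystanders:** the grey pot, cultivator and crate look unchanged in the top view.

**Less certain**
- The scraper was seen flat in its tray right after I released it. The arm hid the tray in the final top view, so that comparison (36% of pixels changed) tells nothing.
- I used up all 16 picture views before closing the lid, so every check after that was done numerically on images.

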